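Set a candle in the display stand and lock its height

TASK

Stand the taller of the two pillar candles upright in the round cup of the candle display stand. Then take the handle of the stand's cam lever, lift the sliding bracket by it, with the lever still open, until the top of its sleeve just meets the black rubber ring that marks the height on the post, and, keeping it at that height, swing the lever fully closed. Do not push the ring up, do not let the bracket drop and leave the other things alone; finish still gripping the closed lever's handle, letting nothing go.

Things in the scene. Friction and masses are not known exactly. Their poses are not given: they have to be found in the camera images.
- tall_candle: The candle to set: plain ivory pillar candle, 49 mm diameter, 100 mm tall body plus 9 mm of wick, 0.16 kg, standing loose on the table. Origin: centre of its underside, z up along its axis.
- short_candle: Bystander, the shorter pillar candle (olive), 49 mm diameter, 70 mm tall body plus wick; origin: centre of its underside. It stands near the tall one; which of the two stands where varies.
- stand: Candle display stand, fixed: oak foot plate 180x110x16 mm, square aluminium post 18x18 mm with engraved scale, top 212 mm high. Origin: on the table, on the post's axis. x axis level from the post to the candle cup, away from the robot; y to the left of that; z up. The foot reaches from x = -55 to 125 mm. A small fixed collar on the post, 40 mm high, carries the bracket at its lowest.
- bracket (a joint): Rise of the sliding bracket, m: 0 at the bottom (start), at most 0.10. Dark steel, 0.48 kg with lever: sleeve 34x34x56 mm round the post, arm with cup in the stand's +x, cam lever at the sleeve's front (-x). Slides almost freely (about 1 N) and sinks when neither held nor clamped. The cam clamps it increasingly from a third of the lever's swing on, by about 20 N when closed.
- sleeve_top (a point): Centre of the sleeve's upper end, on the post's axis; 96 mm above the table with the bracket at the bottom.
- ring (a joint): Height of the black rubber ring on the post, m: the rise of the bracket (value of bracket) at which the sleeve's top just touches the ring's underside. Varies. The ring, 25 x 25 mm and 6 mm high, grips the post by friction (2.5 N) and is pushed up if the sleeve is raised farther.
- ring_underside (a point): Centre of the ring's underside, on the post's axis.
- cup_floor (a point): Centre of the candle cup's floor, 100 mm from the post's axis in the stand's +x; 69.5 mm above the table with the bracket at the bottom. The cup is 57 mm wide inside, 66 mm outside, its rim 6 mm above its floor; a drip dish of 82 mm diameter lies round it below the rim. Frame as the stand's.
- lever_pivot (a point): Pivot of the cam lever (upright axis), 23 mm in front (-x) of the post's axis, 28 mm above the sleeve's underside (68 mm above the table with the bracket at the bottom).
- lever_grip (a point): Middle of the lever's black handle, 90 mm from the pivot. The handle is a flat upright bar 46 mm long, 13 mm thick, 20 mm high; the lever between it and the pivot is 9 mm thick. Its x axis points from the handle to the pivot, y across the 13 mm thickness, z up. Pinch it from above across its thickness.
- lever (a joint): Swing of the cam lever, rad: at 0 open, pointing in the stand's -x (to the robot); grows as the handle swings to the stand's -y side (anticlockwise from above); 1.55 is its stop, fully closed, lying square across the sleeve's front. Starts between 0 and 0.25. Turns lightly at first, from about 0.55 more stiffly (under 0.8 N m) as the cam bears on the post. Stays closed once past 1.3.
- vase: Bystander, small white bud vase, 62 mm wide, 96 mm tall; origin: centre of its underside.
- votive: Bystander, clear glass votive, 64 mm wide, 71 mm tall; origin: centre of its underside.
- gift: Bystander, small green gift box, 54 x 54 x 53 mm; origin: centre of its underside.
Things that resemble listed ones, but are neither listed nor needed, are in the scene too. What is shaped like the tall_candle but orange is not meant.

How it is judged:
By the outcome, as a careful person would: the job done as asked, in the order asked, and still so for the second after the job is handed in, while the arm keeps its last pose, push and grip.
It also fails if it takes over 72 s, if anything falls off the work surface, if the arm or the gripper's body presses on something with over 40 N, if the wrist force passes 120 N, or if a joint passes its speed limit or range.

ROBOT

A 6-joint arm with a two-finger parallel gripper is mounted at the origin on a cart in front of the work surface, level with it; the furniture and walls round the work are solid. World frame = base frame: x ahead of the robot, y to its left, z up, the work surface at z = 0. Lengths are in m, angles in rad, forces in N, time in s.
With the tool pointing down it reaches from about 0.35 to 0.975 m from the base axis. Payload 4.9 kg.
Tool frame: the origin (TCP) lies midway between the tips of the shut fingers; the grasp point (between the pads) lies manip.tcp_to_grasp behind it (manip.tcp_to_grasp is the distance from the TCP to the grasp point, in m); z points along the fingers, y is the line along which they close (so a half turn about z gives the same grasp; the last joint's range is limited). The gripper opens to 85 mm and grips with 20 to 120 N. Pads are 22 mm wide; open, the fingers measure 114 mm over their backs; the gripper's body (76 mm by 85 mm) begins 54 mm behind the grasp point. The pads swing forward as they close: fully open they stand 13 mm farther back than shut.
Start: joints at [1.052, 0.053, 1.613, -0, 1.476, -0.119], TCP at [0.243, 0.576, 0.231] pointing down, gripper open.
Joint ranges: [-3.01, 3.01], [-1.01, 2.22], [0.06, 2.58], [-1.02, 4.17], [0.09, 2.62], [-3.14, 3.14]. Speed limits (rad/s): [2.57, 2.57, 3.14, 3.14, 3.14, 3.14].

INTERFACE

Orientations are given as a unit quaternion [w, x, y, z].
In Python, from plant import manip, grab_frame, calibration, job_done gives the robot as it stands.
- The arm moves only by the tool send_rows, never from a script. Its argument "rows" is a list of rows, each an object of numbers: "x", "y", "z": the shift along the tool's x, y, z normalised to -1 to 1, where 1 is 15 cm; "wx", "wy", "wz": the turn, a rotation vector about the tool's x, y, z normalised to -1 to 1, where 1 is pi/4 rad; "hand": the opening, from -1 (shut) to 1 (fully open). In form: [{"x": .., "y": .., "z": .., "wx": .., "wy": .., "wz": .., "hand": ..}, ...]. A call has exactly 10 rows; each row shifts and turns the commanded pose from where the row before left it, along the tool's axes as they then stand; what a row does not reach is not made up. A row lasts 1/12 s, in which the tool goes at most 41.7 mm and 7.16 degrees, less where a joint would pass 70% of its speed; a pose out of reach is approached as far as the arm can. A call with a number of a shift or a turn outside -1 to 1 is refused whole. A call with a gripper value outside its range is refused whole. The fingers move at their own pace and stop on an object; the grip force is fixed at half the most. Time passes only in rows, so rows that do not move let the fingers close, or fill a call up. It gives the time, the measured TCP pose, the force, the opening and the grip force at its end, in the units of the state.
- manip.state(): the state, without advancing time (a new reading comes with each control period).
- grab_frame(name): name is "scene" or "top"; returns the picture (480x640x3 uint8, blue, green, red); there is no depth.
- calibration(name): a dict with "camera_matrix" (3x3 intrinsics, pixels), "R" (3x3) and "t" (3): a world point X has camera coordinates R X + t. Camera axes: x right, y down, z forward; pixel columns grow to the right and rows downward; lengths in m; the calibration is good to about 2 mm. A picture is of the moment at which its call begins. calibration takes no time and is no camera call.
- job_done(): hands the job in; it is judged then, once.
The state is a dict: "time": time; "joint_pos": joint angles; "joint_vel": joint speeds; "joint_efforts": joint torques, N m; "tool_pos": TCP position; "tool_rot": TCP orientation; "contact_force": force on the tool from outside, world axes, zero at the start; "ft_torque": the same for the moment, N m; "gripper_width": opening from 0.0 (shut) to 1.0 (fully open); "grasp_force": force on a finger pad.
Only numpy, scipy, OpenCV 4.12 (cv2) and the standard library are available. Lean on these libraries where they do the work, as an engineer would, in place of code of your own. Each camera call takes 0.05 s, during which the arm holds its last target. There are 200 camera calls.

## Working session

There is one attempt and no reset: what is moved stays moved. The work goes in short steps, Python scripts to look and compute and a tool call to move; the robot and the scene stay as the last step left them, time stands still between calls to the robot, and variables do not carry over. Pictures are saved under pics/ and viewed, at most 10 in all, crops included, and the job is handed in when it is done.

Besides the shell and the picture viewer there is one more tool, called after "Request:" as name(argument=value, ...) on one line, values as JSON. send_rows: Moves the arm, as the interface text tells. Scaled input: -1 to 1 covers 15 cm each way for a shift and pi/4 rad each way for a turn. Its arguments: {"type":"object","properties":{"rows":{"type":"array","items":{"type":"object","properties":{"x":{"type":"number","minimum":-1,"maximum":1},"y":{"type":"number","minimum":-1,"maximum":1},"z":{"type":"number","minimum":-1,"maximum":1},"wx":{"type":"number","minimum":-1,"maximum":1},"wy":{"type":"number","minimum":-1,"maximum":1},"wz":{"type":"number","minimum":-1,"maximum":1},"hand":{"type":"number"}}}}},"required":["rows"]}

```bash
ls; mkdir -p pics; python3 - <<'E'
from plant import manip, grab_frame, calibration
import cv2
for n in("scene","top"):
    cv2.imwrite(f"pics/{n}0.png",grab_frame(n)); c=calibration(n); print(n,c)
print(manip.state(), manip.tcp_to_grasp)
E
```

```text
pics
scene {'camera_matrix': array([[497.41722461,   0.        , 323.03844015],
       [  0.        , 497.41722461, 242.17492265],
       [  0.        ,   0.        ,   1.        ]]), 'R': array([[ 0.78644606, -0.61729548, -0.02118699],
       [-0.29404278, -0.34400956, -0.89173778],
       [ 0.54317718,  0.70753354, -0.45205624]]), 't': array([-0.35104931,  0.27771052,  0.50526735])}
top {'camera_matrix': array([[503.88534643,   0.        , 314.89814435],
       [  0.        , 503.88534643, 249.71015034],
       [  0.        ,   0.        ,   1.        ]]), 'R': array([[ 0.0193604 , -0.99979735, -0.00551752],
       [-0.99253969, -0.01855485, -0.12050181],
       [ 0.12037501,  0.00780932, -0.99269777]]), 't': array([0.09513247, 0.54970619, 1.1002952 ])}
{'time': 0.1, 'joint_pos': array([ 1.05199848e+00,  5.32840987e-02,  1.61415034e+00, -2.87765934e-05,
        1.47598290e+00, -1.18986538e-01]), 'joint_vel': array([ 0.00022344, -0.00176734, -0.0030212 ,  0.00129194,  0.00118833,
       -0.00067148]), 'joint_efforts': array([ 2.54681318e-04, -3.94897664e+01, -3.71366215e+01, -1.13506160e-04,
        3.71366812e-03, -1.67759617e-05]), 'tool_pos': array([0.24299907, 0.57522233, 0.23019393]), 'tool_rot': array([-2.72432332e-04,  1.98575433e-01,  9.80085183e-01, -8.70834886e-04]), 'contact_force': array([ 0.10817234,  0.19381898, -0.4532509 ]), 'ft_torque': array([-0.01742514, -0.02933577,  0.00398253]), 'grasp_force': 0.0, 'gripper_width': 1.0007046212818882} 0.0187
```

View pics/scene0.png

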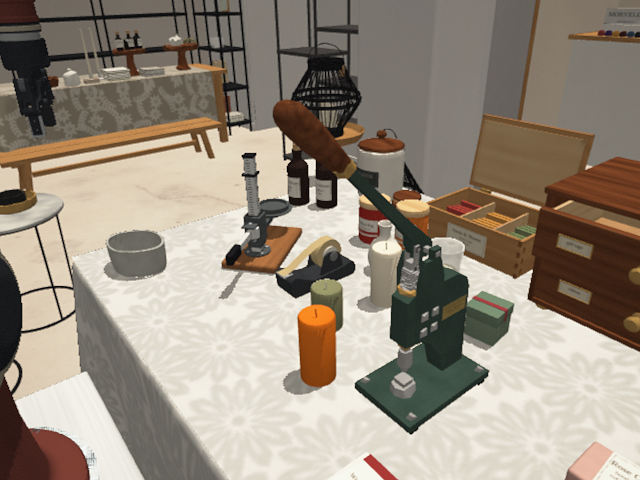

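View pics/top0.png

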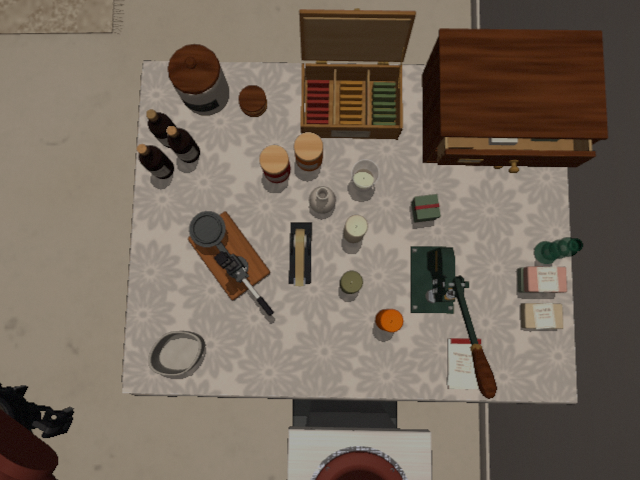

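```bash
python3 - <<'E'
import cv2
a=cv2.imread("pics/scene0.png")[145:275,215:310]; cv2.imwrite("pics/c1.png",cv2.resize(a,None,fx=4.6,fy=4.6,interpolation=cv2.INTER_CUBIC))
a=cv2.imread("pics/top0.png")[170:330,180:390]; cv2.imwrite("pics/c2.png",cv2.resize(a,None,fx=3.7,fy=3.7,interpolation=cv2.INTER_CUBIC))
E
```

```text
(no output)
```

View pics/c1.png

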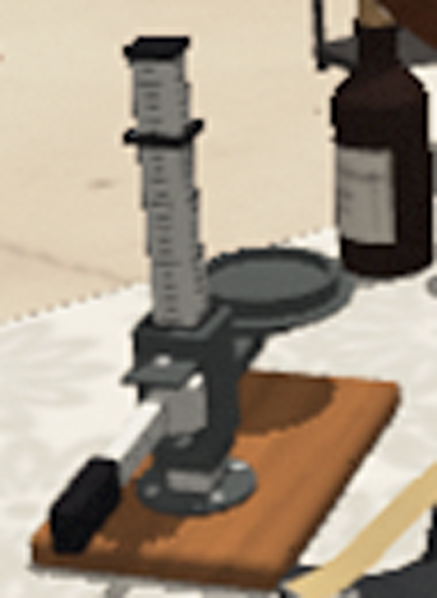

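View pics/c2.png

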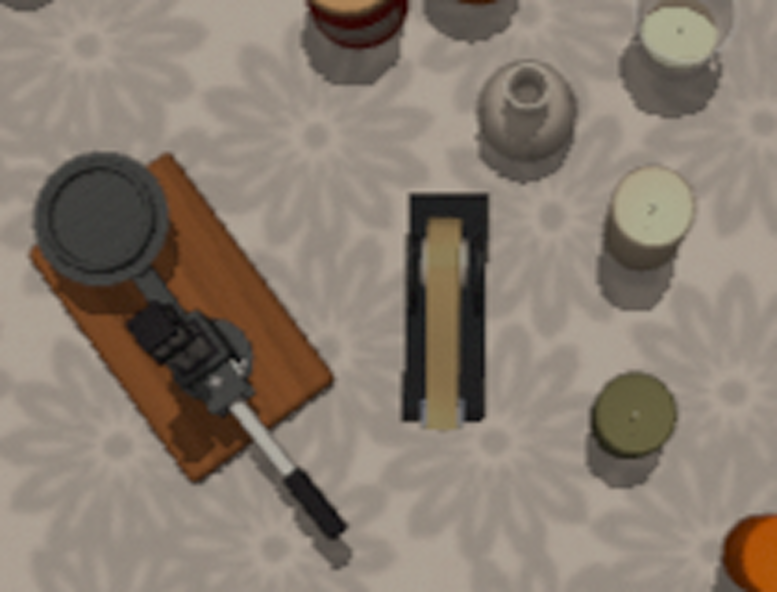

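```bash
cat > h.py <<'E'
import numpy as np, cv2
from plant import calibration
C={n:calibration(n) for n in("scene","top")}
def proj(n,X):
    c=C[n]; p=(c["R"]@np.atleast_2d(X).T).T+c["t"]; q=p@c["camera_matrix"].T; return q[:,:2]/q[:,2:]
def ray(n,uv,z):
    c=C[n]; d=c["R"].T@np.linalg.inv(c["camera_matrix"])@np.array([*uv,1.]); o=-c["R"].T@c["t"]
    return o+d*(z-o[2])/d[2]
def st(p,P):
    P=np.atleast_2d(P).astype(float); c,s=np.cos(p[2]),np.sin(p[2])
    return np.c_[p[0]+c*P[:,0]-s*P[:,1],p[1]+s*P[:,0]+c*P[:,1],P[:,2]]
E
python3 - <<'E'
from h import *
from scipy.optimize import least_squares
T=lambda u,v:((u+.5)/3.7-.5+180,(v+.5)/3.7-.5+170)
S=lambda u,v:((u+.5)/4.6-.5+215,(v+.5)/4.6-.5+145)
m=1e-3
obs=[("top",(100,0,75.5),T(101,213)),("top",(0,0,212),T(153,326)),("top",(125,-55,16),T(168,155)),("top",(-55,-55,16),T(332,379)),("top",(-55,55,16),T(196,476)),("top",(125,55,16),T(31,252)),
("scene",(-55,55,16),S(35,558)),("scene",(-55,-55,16),S(290,572)),("scene",(125,-55,16),S(398,390)),("scene",(100,0,75.5),S(270,277))]
f=lambda p:np.concatenate([proj(n,st(p,np.array(P)*m))[0]-uv for n,P,uv in obs])
r=least_squares(f,[.5,.2,.5]); p=r.x; print(p,np.round(r.fun.reshape(-1,2),1))
print("cup",st(p,[.1,0,0]))
g=ray("top",T(315,503),.078); loc=g-[p[0],p[1],0]; c,s=np.cos(p[2]),np.sin(p[2])
l=np.array([c*loc[0]+s*loc[1],-s*loc[0]+c*loc[1]]); v=l-[-.023,0]; print("grip",g,v,np.hypot(*v),"q",np.arctan2(-v[1],-v[0])) 
print("candle",ray("top",T(652,205),.1), "short",ray("top",T(634,414),.07),"vase",ray("top",T(526,85),.096),"votive",ray("top",T(680,15),.06))
im=cv2.imread("pics/scene0.png")[145:275,215:310]; im=cv2.resize(im,None,fx=4.6,fy=4.6,interpolation=cv2.INTER_CUBIC)
def crop(X): return (proj("scene",X)-[215,145]+.5)*4.6-.5
for h in(.08,.085,.09,.095,.07,.075):
    print(h,np.round(crop(st(p,[[-.0125,.0125,.096+h],[-.0125,-.0125,.096+h],[.0125,-.0125,.096+h],[-.0125,.0125,.102+h],[-.0125,-.0125,.102+h]])).ravel()))
print("posttop",crop(st(p,[[-.009,.009,.212],[-.009,-.009,.212],[-.017,.017,.096],[-.017,-.017,.096],[.017,-.017,.096]])))
E
```

```text
[0.50702004 0.27955822 0.67266232] [[-0.2  1.1]
 [ 1.   0.3]
 [ 0.3 -1.8]
 [ 2.6 -0.6]
 [ 0.5  2.7]
 [-1.4  0.7]
 [-1.  -3.6]
 [-0.6 -1. ]
 [ 1.9 -2.4]
 [-0.2 -0.9]]
cup [[0.58523661 0.34186528 0.        ]]
grip [0.42034186 0.20983667 0.078     ] [-0.08823815 -0.00052718] 0.08823972085159804 q 0.005974408280301982
candle [0.59425697 0.01890551 0.1       ] short [0.47562033 0.0260182  0.07      ] vase [0.66441127 0.09261954 0.096     ] votive [7.17881238e-01 1.62980613e-04 6.00000000e-02]
0.08 [130. 141. 190. 144. 212. 123. 128. 126. 189. 129.]
0.085 [129. 128. 189. 132. 211. 111. 127. 113. 188. 117.]
0.09 [127. 116. 188. 119. 210.  99. 126. 101. 187. 105.]
0.095 [126. 104. 187. 107. 209.  87. 125.  89. 186.  92.]
0.07 [132. 165. 193. 169. 214. 147. 131. 150. 191. 154.]
0.075 [131. 153. 191. 156. 213. 135. 130. 138. 190. 142.]
posttop [[132.90354827  48.55967036]
 [177.18303699  50.83670329]
 [133.8530962  332.27325908]
 [213.5040317  338.63095101]
 [241.33273897 305.52296813]]
```

Request:
send_rows(rows=[{"z":-0.07,"wz":0.155,"hand":1},{"z":-0.07,"wz":0.155,"hand":1},{"z":-0.07,"wz":0.155,"hand":1},{"z":-0.07,"wz":0.155,"hand":1},{"z":-0.07,"wz":0.155,"hand":1},{"z":-0.07,"wz":0.155,"hand":1},{"z":-0.07,"wz":0.155,"hand":1},{"z":-0.07,"wz":0.155,"hand":1},{"z":-0.07,"wz":0.155,"hand":1},{"z":-0.07,"wz":0.155,"hand":1}])

```text
invalid input at $.rows[0]: expected keys x, y, z, wx, wy, wz, hand
```

Request:
send_rows(rows=[{"wz":0.155,"hand":1},{"wz":0.155,"hand":1},{"wz":0.155,"hand":1},{"wz":0.155,"hand":1},{"wz":0.155,"hand":1},{"wz":0.155,"hand":1},{"wz":0.155,"hand":1},{"hand":1},{"hand":1},{"hand":1}])

```text
invalid input at $.rows[0]: expected keys x, y, z, wx, wy, wz, hand
```

```bash
cat >> h.py <<'E'
from scipy.spatial.transform import Rotation as Ro
def go(target,yaw=None):
    "needed move in send_rows units, tool frame, from the current pose"
    from plant import manip
    s=manip.state(); R=Ro.from_quat(s["tool_rot"],scalar_first=True).as_matrix()
    d=R.T@(np.array(target)-s["tool_pos"])/.15; th=np.degrees(np.arctan2(R[1,1],R[0,1]))
    print("t",s["time"],"pos",s["tool_pos"].round(4),"theta",th.round(2),"tilt",R[:,2].round(4),"F",s["contact_force"].round(1),"w",round(s["gripper_width"],3),"gf",round(s["grasp_force"],1))
    print("units",d.round(3))
E
python3 - <<'E'
from h import *
from scipy.optimize import least_squares
T=lambda u,v:((u+.5)/3.7-.5+180,(v+.5)/3.7-.5+170)
S=lambda u,v:((u+.5)/4.6-.5+215,(v+.5)/4.6-.5+145)
m=1e-3
obs=[("top",(100,0,75.5),T(101,213)),("top",(0,0,212),T(153,326)),("top",(125,-55,16),T(168,155)),("top",(-55,-55,16),T(332,379)),("top",(-55,55,16),T(196,476)),("top",(125,55,16),T(31,252)),
("scene",(-55,55,16),S(35,558)),("scene",(-55,-55,16),S(290,572)),("scene",(125,-55,16),S(398,390)),("scene",(100,0,75.5),S(270,277)),("scene",(-17,17,96),S(137,330)),("scene",(17,-17,96),S(236,307))]
def f(p):
    o=[]
    for n,P,uv in obs:
        P=np.array(P,float)
        if P[2]==16: P[:2]-=p[3]*np.sign(P[:2]-[35,0])
        o.append((proj(n,st(p,P*m))[0]-uv)*(.5 if P[2]==16 else 1))
    return np.concatenate(o)
r=least_squares(f,[.5,.2,.5,0]); p=r.x; print(p,np.round(r.fun.reshape(-1,2),1)); print("cup",st(p,[.1,0,0]))
print(proj("scene",[[.594,.019,.1],[.594,.019,.109],[.594,.019,0]]))
im=cv2.imread("pics/scene0.png")[200:340,290:430]
hsv=cv2.imread("pics/scene0.png")
cv2.imwrite("pics/x.png",im)
go([.5943,.0189,.2])
E
```

```text
[0.50716211 0.28013653 0.66505281 2.30258797] [[-0.2  0.9]
 [ 0.7  0.2]
 [ 0.1 -0.3]
 [ 0.5 -0.3]
 [ 0.1  0.6]
 [ 0.   0.2]
 [ 0.2 -2.2]
 [-0.9 -0.9]
 [ 0.4 -1. ]
 [ 0.1 -1. ]
 [-0.8  0.3]
 [ 1.1 -0.4]]
cup [[0.58585053 0.3418466  0.        ]]
[[386.92330993 246.76025189]
 [387.13170589 241.74381654]
 [384.74340722 299.2341155 ]]
t 0.1 pos [0.243  0.5752 0.2302] theta 67.09 tilt [-9.0e-04 -1.6e-03 -1.0e+00] F [ 0.1  0.2 -0.5] w 1.001 gf 0.0
units [-3.601 -2.504  0.205]
```

Request:
send_rows(rows=[{"x":0,"y":0,"z":-0.07,"wx":0,"wy":0,"wz":0.155,"hand":1},{"x":0,"y":0,"z":-0.07,"wx":0,"wy":0,"wz":0.155,"hand":1},{"x":0,"y":0,"z":-0.07,"wx":0,"wy":0,"wz":0.155,"hand":1},{"x":0,"y":0,"z":-0.07,"wx":0,"wy":0,"wz":0.155,"hand":1},{"x":0,"y":0,"z":-0.07,"wx":0,"wy":0,"wz":0.155,"hand":1},{"x":0,"y":0,"z":-0.07,"wx":0,"wy":0,"wz":0.155,"hand":1},{"x":0,"y":0,"z":-0.07,"wx":0,"wy":0,"wz":0.155,"hand":1},{"x":0,"y":0,"z":-0.07,"wx":0,"wy":0,"wz":0.155,"hand":1},{"x":0,"y":0,"z":-0.07,"wx":0,"wy":0,"wz":0.155,"hand":1},{"x":0,"y":0,"z":-0.07,"wx":0,"wy":0,"wz":0.155,"hand":1}])

```text
time: 0.93
tool_pos: [0.2431, 0.5754, 0.336]
tool_rot: [0.0, 0.725, 0.688, -0.001]
contact_force: [0.5, 0.4, 0.5]
gripper_width: 0.997
grasp_force: 0.0
```

Request:
send_rows(rows=[{"x":0,"y":0,"z":0,"wx":0,"wy":0,"wz":0.155,"hand":1},{"x":0,"y":0,"z":0,"wx":0,"wy":0,"wz":0.155,"hand":1},{"x":0,"y":0,"z":0,"wx":0,"wy":0,"wz":0.155,"hand":1},{"x":0,"y":0,"z":0,"wx":0,"wy":0,"wz":0.155,"hand":1},{"x":0,"y":0,"z":0,"wx":0,"wy":0,"wz":0.155,"hand":1},{"x":0,"y":0,"z":0,"wx":0,"wy":0,"wz":0.155,"hand":1},{"x":0,"y":0,"z":0,"wx":0,"wy":0,"wz":0.155,"hand":1},{"x":0,"y":0,"z":0,"wx":0,"wy":0,"wz":0,"hand":1},{"x":0,"y":0,"z":0,"wx":0,"wy":0,"wz":0,"hand":1},{"x":0,"y":0,"z":0,"wx":0,"wy":0,"wz":0,"hand":1}])

```text
time: 1.77
tool_pos: [0.2432, 0.5756, 0.3359]
tool_rot: [0.0, 0.944, 0.331, -0.0]
contact_force: [-0.2, -0.6, -0.1]
gripper_width: 0.998
grasp_force: 0.0
```

```bash
python3 -c "
from h import *
go([.5943,.0189,.3])"
```

```text
t 1.7667 pos [0.2432 0.5756 0.3359] theta -51.34 tilt [-3.e-04 -5.e-04 -1.e+00] F [-0.2 -0.6 -0.1] w 0.998 gf 0.0
units [-0.491  4.36   0.241]
```

View pics/x.png

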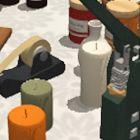

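Request:
send_rows(rows=[{"x":-0.0245,"y":0.218,"z":0,"wx":0,"wy":0,"wz":0,"hand":1},{"x":-0.0245,"y":0.218,"z":0,"wx":0,"wy":0,"wz":0,"hand":1},{"x":-0.0245,"y":0.218,"z":0,"wx":0,"wy":0,"wz":0,"hand":1},{"x":-0.0245,"y":0.218,"z":0,"wx":0,"wy":0,"wz":0,"hand":1},{"x":-0.0245,"y":0.218,"z":0,"wx":0,"wy":0,"wz":0,"hand":1},{"x":-0.0245,"y":0.218,"z":0,"wx":0,"wy":0,"wz":0,"hand":1},{"x":-0.0245,"y":0.218,"z":0,"wx":0,"wy":0,"wz":0,"hand":1},{"x":-0.0245,"y":0.218,"z":0,"wx":0,"wy":0,"wz":0,"hand":1},{"x":-0.0245,"y":0.218,"z":0,"wx":0,"wy":0,"wz":0,"hand":1},{"x":-0.0245,"y":0.218,"z":0,"wx":0,"wy":0,"wz":0,"hand":1}])

```text
time: 2.6
tool_pos: [0.4187, 0.2955, 0.3364]
tool_rot: [-0.0, 0.944, 0.331, 0.0]
contact_force: [0.4, 0.5, -0.7]
gripper_width: 1.003
grasp_force: 0.0
```

Request:
send_rows(rows=[{"x":-0.0245,"y":0.218,"z":0,"wx":0,"wy":0,"wz":0,"hand":1},{"x":-0.0245,"y":0.218,"z":0,"wx":0,"wy":0,"wz":0,"hand":1},{"x":-0.0245,"y":0.218,"z":0,"wx":0,"wy":0,"wz":0,"hand":1},{"x":-0.0245,"y":0.218,"z":0,"wx":0,"wy":0,"wz":0,"hand":1},{"x":-0.0245,"y":0.218,"z":0,"wx":0,"wy":0,"wz":0,"hand":1},{"x":-0.0245,"y":0.218,"z":0,"wx":0,"wy":0,"wz":0,"hand":1},{"x":-0.0245,"y":0.218,"z":0,"wx":0,"wy":0,"wz":0,"hand":1},{"x":-0.0245,"y":0.218,"z":0,"wx":0,"wy":0,"wz":0,"hand":1},{"x":-0.0245,"y":0.218,"z":0,"wx":0,"wy":0,"wz":0,"hand":1},{"x":-0.0245,"y":0.218,"z":0,"wx":0,"wy":0,"wz":0,"hand":1}])

```text
time: 3.43
tool_pos: [0.5937, 0.0167, 0.3363]
tool_rot: [-0.0, 0.944, 0.331, 0.0]
contact_force: [0.6, -0.0, 1.1]
gripper_width: 1.004
grasp_force: 0.0
```

```bash
python3 -c "
from h import *
go([.5943,.0189,.056])"
```

```text
t 3.4333 pos [0.5937 0.0167 0.3363] theta -51.37 tilt [ 1.e-04  1.e-04 -1.e+00] F [ 0.6 -0.   1.1] w 1.004 gf 0.0
units [ 0.012 -0.009  1.869]
```

Request:
send_rows(rows=[{"x":0.012,"y":-0.009,"z":0.23,"wx":0,"wy":0,"wz":0,"hand":1},{"x":0,"y":0,"z":0.25,"wx":0,"wy":0,"wz":0,"hand":1},{"x":0,"y":0,"z":0.25,"wx":0,"wy":0,"wz":0,"hand":1},{"x":0,"y":0,"z":0.25,"wx":0,"wy":0,"wz":0,"hand":1},{"x":0,"y":0,"z":0.25,"wx":0,"wy":0,"wz":0,"hand":1},{"x":0,"y":0,"z":0.2,"wx":0,"wy":0,"wz":0,"hand":1},{"x":0,"y":0,"z":0.15,"wx":0,"wy":0,"wz":0,"hand":1},{"x":0,"y":0,"z":0.15,"wx":0,"wy":0,"wz":0,"hand":1},{"x":0,"y":0,"z":0.14,"wx":0,"wy":0,"wz":0,"hand":1},{"x":0,"y":0,"z":0,"wx":0,"wy":0,"wz":0,"hand":1}])

```text
time: 4.27
tool_pos: [0.5897, 0.0207, 0.0504]
tool_rot: [-0.002, 0.944, 0.331, -0.004]
contact_force: [-1.3, 0.6, -0.0]
gripper_width: 1.002
grasp_force: 0.0
```

Request:
send_rows(rows=[{"x":0,"y":0,"z":0,"wx":0,"wy":0,"wz":0,"hand":0.5},{"x":0,"y":0,"z":0,"wx":0,"wy":0,"wz":0,"hand":0.3},{"x":0,"y":0,"z":0,"wx":0,"wy":0,"wz":0,"hand":-1},{"x":0,"y":0,"z":0,"wx":0,"wy":0,"wz":0,"hand":-1},{"x":0,"y":0,"z":0,"wx":0,"wy":0,"wz":0,"hand":-1},{"x":0,"y":0,"z":0,"wx":0,"wy":0,"wz":0,"hand":-1},{"x":0,"y":0,"z":0,"wx":0,"wy":0,"wz":0,"hand":-1},{"x":0,"y":0,"z":0,"wx":0,"wy":0,"wz":0,"hand":-1},{"x":0,"y":0,"z":0,"wx":0,"wy":0,"wz":0,"hand":-1},{"x":0,"y":0,"z":0,"wx":0,"wy":0,"wz":0,"hand":-1}])

```text
time: 5.1
tool_pos: [0.5955, 0.0202, 0.0584]
tool_rot: [0.001, 0.944, 0.33, 0.002]
contact_force: [1.0, 0.2, 6.1]
gripper_width: 0.562
grasp_force: 62.3
```

```bash
python3 -c "
from h import *
go([.5858,.3418,.28])"
```

```text
t 5.1 pos [0.5955 0.0202 0.0584] theta -51.48 tilt [ 4.4e-03 -4.0e-04 -1.0e+00] F [1.  0.2 6.1] w 0.562 gf 62.3
units [ 1.289 -1.713 -1.478]
```

Request:
send_rows(rows=[{"x":0,"y":0,"z":-0.03,"wx":0,"wy":0,"wz":0,"hand":-1},{"x":0,"y":0,"z":-0.08,"wx":0,"wy":0,"wz":0,"hand":-1},{"x":0,"y":0,"z":-0.16,"wx":0,"wy":0,"wz":0,"hand":-1},{"x":0,"y":0,"z":-0.2,"wx":0,"wy":0,"wz":0,"hand":-1},{"x":0,"y":0,"z":-0.2,"wx":0,"wy":0,"wz":0,"hand":-1},{"x":0,"y":0,"z":-0.2,"wx":0,"wy":0,"wz":0,"hand":-1},{"x":0,"y":0,"z":-0.2,"wx":0,"wy":0,"wz":0,"hand":-1},{"x":0,"y":0,"z":-0.2,"wx":0,"wy":0,"wz":0,"hand":-1},{"x":0,"y":0,"z":-0.13,"wx":0,"wy":0,"wz":0,"hand":-1},{"x":0,"y":0,"z":-0.07,"wx":0,"wy":0,"wz":0,"hand":-1}])

```text
time: 5.93
tool_pos: [0.5944, 0.0204, 0.2808]
tool_rot: [0.001, 0.944, 0.33, 0.002]
contact_force: [-0.1, -0.8, -1.9]
gripper_width: 0.561
grasp_force: 62.1
```

Request:
send_rows(rows=[{"x":0.07,"y":-0.1,"z":0,"wx":0,"wy":0,"wz":0,"hand":-1},{"x":0.12,"y":-0.16,"z":0,"wx":0,"wy":0,"wz":0,"hand":-1},{"x":0.14,"y":-0.19,"z":0,"wx":0,"wy":0,"wz":0,"hand":-1},{"x":0.16,"y":-0.21,"z":0,"wx":0,"wy":0,"wz":0,"hand":-1},{"x":0.16,"y":-0.21,"z":0,"wx":0,"wy":0,"wz":0,"hand":-1},{"x":0.16,"y":-0.21,"z":0,"wx":0,"wy":0,"wz":0,"hand":-1},{"x":0.16,"y":-0.21,"z":0,"wx":0,"wy":0,"wz":0,"hand":-1},{"x":0.16,"y":-0.21,"z":0,"wx":0,"wy":0,"wz":0,"hand":-1},{"x":0.1,"y":-0.14,"z":0,"wx":0,"wy":0,"wz":0,"hand":-1},{"x":0.06,"y":-0.07,"z":0,"wx":0,"wy":0,"wz":0,"hand":-1}])

```text
time: 6.77
tool_pos: [0.5835, 0.3447, 0.2746]
tool_rot: [-0.0, 0.943, 0.331, -0.001]
contact_force: [0.1, -0.5, -2.7]
gripper_width: 0.557
grasp_force: 62.4
```

Request:
send_rows(rows=[{"x":0,"y":0,"z":0.1,"wx":0,"wy":0,"wz":0,"hand":-1},{"x":0,"y":0,"z":0.1,"wx":0,"wy":0,"wz":0,"hand":-1},{"x":0,"y":0,"z":0.1,"wx":0,"wy":0,"wz":0,"hand":-1},{"x":0,"y":0,"z":0.1,"wx":0,"wy":0,"wz":0,"hand":-1},{"x":0,"y":0,"z":0.1,"wx":0,"wy":0,"wz":0,"hand":-1},{"x":0,"y":0,"z":0.08,"wx":0,"wy":0,"wz":0,"hand":-1},{"x":0,"y":0,"z":0,"wx":0,"wy":0,"wz":0,"hand":-1},{"x":0,"y":0,"z":0,"wx":0,"wy":0,"wz":0,"hand":-1},{"x":0,"y":0,"z":0,"wx":0,"wy":0,"wz":0,"hand":-1},{"x":0,"y":0,"z":0,"wx":0,"wy":0,"wz":0,"hand":-1}])

```text
time: 7.6
tool_pos: [0.5861, 0.3419, 0.191]
tool_rot: [-0.0, 0.944, 0.33, 0.001]
contact_force: [-0.0, 0.5, -2.0]
gripper_width: 0.565
grasp_force: 62.4
```

```bash
python3 -c "
from h import *
from plant import grab_frame
go([.5858,.3418,.28])
im=grab_frame('scene'); cv2.imwrite('pics/s1.png',im)
a=cv2.resize(im[100:270,210:330],None,fx=3.5,fy=3.5,interpolation=cv2.INTER_CUBIC)
b=cv2.resize(grab_frame('top')[190:310,170:290],(420,420),interpolation=cv2.INTER_CUBIC)
o=np.zeros((595,800,3),np.uint8);o[:,:420]=a;o[:420,420:]=b[:,:380];cv2.imwrite('pics/s1c.png',o)
"
```

```text
t 7.6 pos [0.5861 0.3419 0.191 ] theta -51.49 tilt [ 0.0025  0.0011 -1.    ] F [-0.   0.5 -2. ] w 0.565 gf 62.4
units [-0.    -0.    -0.593]
```

View pics/s1c.png

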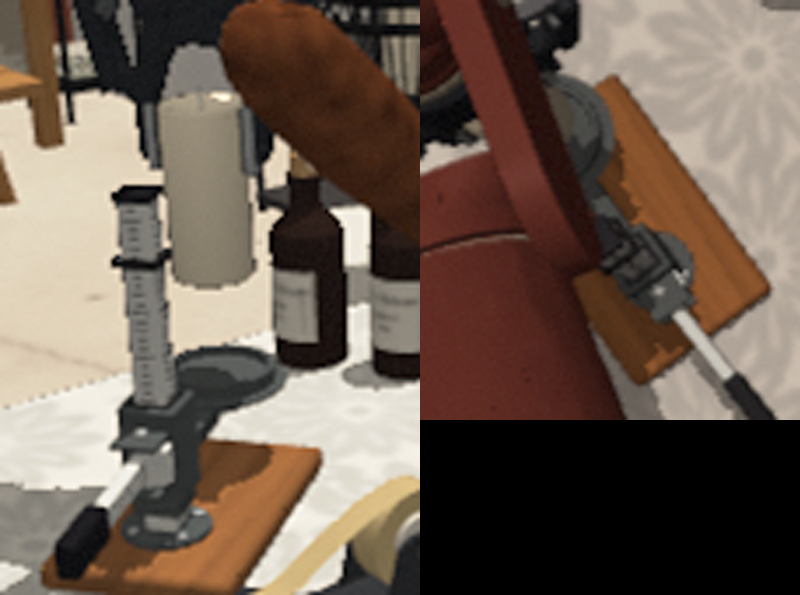

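```bash
python3 -c "
from h import *
f=lambda X:((proj('scene',X)-[210,100]+.5)*3.5-.5).round(1)
c=np.array([.5861,.3419])
a=np.linspace(0,6.283,73)
for r,z in((.0245,.133),(.0245,.233),(.033,.0755),(.041,.068)):
  e=f(np.c_[c[0]+r*np.cos(a),c[1]+r*np.sin(a),0*a+z]); print(r,z,e.min(0),e.max(0))
"
```

```text
0.0245 0.133 [174.2 258.3] [259.3 286.9]
0.0245 0.233 [159.8  89.1] [249.  111.2]
0.033 0.0755 [167.4 343.8] [279.2 386.6]
0.041 0.068 [154.9 350.3] [293.3 404.1]
```

Request:
send_rows(rows=[{"x":0,"y":0,"z":0.08,"wx":0,"wy":0,"wz":0,"hand":-1},{"x":0,"y":0,"z":0.08,"wx":0,"wy":0,"wz":0,"hand":-1},{"x":0,"y":0,"z":0.08,"wx":0,"wy":0,"wz":0,"hand":-1},{"x":0,"y":0,"z":0.05,"wx":0,"wy":0,"wz":0,"hand":-1},{"x":0,"y":0,"z":0.04,"wx":0,"wy":0,"wz":0,"hand":-1},{"x":0,"y":0,"z":0.04,"wx":0,"wy":0,"wz":0,"hand":-1},{"x":0,"y":0,"z":0.03,"wx":0,"wy":0,"wz":0,"hand":-1},{"x":0,"y":0,"z":0.01,"wx":0,"wy":0,"wz":0,"hand":-1},{"x":0,"y":0,"z":0,"wx":0,"wy":0,"wz":0,"hand":-1},{"x":0,"y":0,"z":0,"wx":0,"wy":0,"wz":0,"hand":-1}])

```text
time: 8.53
tool_pos: [0.5865, 0.3427, 0.1328]
tool_rot: [-0.0, 0.944, 0.33, 0.002]
contact_force: [-4.9, -0.4, 12.7]
gripper_width: 0.561
grasp_force: 63.8
```

```bash
python3 -c "
from h import *
from plant import grab_frame
go([.5858,.3418,.128])
im=grab_frame('scene'); cv2.imwrite('pics/s2.png',im)
a=cv2.resize(im[130:250,225:325],None,fx=4.5,fy=4.5,interpolation=cv2.INTER_CUBIC);cv2.imwrite('pics/s2c.png',a)
"
```

```text
t 8.5333 pos [0.5865 0.3427 0.1328] theta -51.47 tilt [ 0.0029  0.0021 -1.    ] F [-4.9 -0.4 12.7] w 0.561 gf 63.8
units [-0.007  0.002  0.032]
```

View pics/s2c.png

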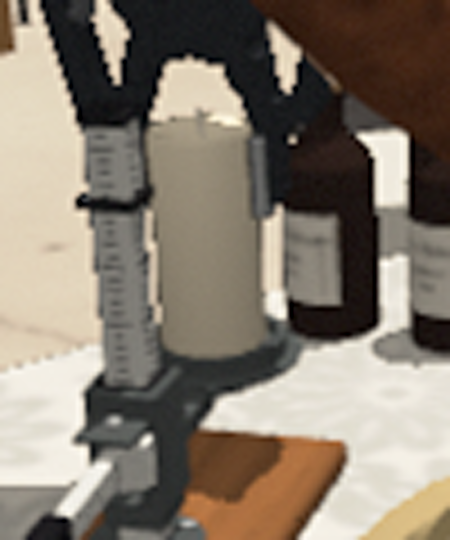

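Request:
send_rows(rows=[{"x":0,"y":0,"z":-0.03,"wx":0,"wy":0,"wz":0,"hand":-1},{"x":-0.008,"y":-0.006,"z":0,"wx":0,"wy":0,"wz":0,"hand":-1},{"x":-0.009,"y":-0.007,"z":0,"wx":0,"wy":0,"wz":0,"hand":-1},{"x":0,"y":0,"z":0,"wx":0,"wy":0,"wz":0,"hand":-1},{"x":0,"y":0,"z":0,"wx":0,"wy":0,"wz":0,"hand":-1},{"x":0,"y":0,"z":0.015,"wx":0,"wy":0,"wz":0,"hand":-1},{"x":0,"y":0,"z":0.015,"wx":0,"wy":0,"wz":0,"hand":-1},{"x":0,"y":0,"z":0.005,"wx":0,"wy":0,"wz":0,"hand":-1},{"x":0,"y":0,"z":0,"wx":0,"wy":0,"wz":0,"hand":-1},{"x":0,"y":0,"z":0,"wx":0,"wy":0,"wz":0,"hand":-1}])

```text
time: 9.42
tool_pos: [0.584, 0.3424, 0.1329]
tool_rot: [-0.0, 0.944, 0.33, 0.003]
contact_force: [-2.4, -1.7, 19.4]
gripper_width: 0.563
grasp_force: 64.2
```

```bash
python3 -c "
from h import *
go([.5858,.3418,.128])"
```

```text
t 9.4167 pos [0.584  0.3424 0.1329] theta -51.48 tilt [ 0.0047  0.002  -1.    ] F [-2.4 -1.7 19.4] w 0.563 gf 64.2
units [0.007 0.01  0.033]
```

```bash
python3 -c "
from h import *
from plant import grab_frame,manip
s=manip.state();print(s['ft_torque'],s['contact_force'])
im=grab_frame('scene'); cv2.imwrite('pics/s3.png',im)
k=6
a=cv2.resize(im[190:235,240:310],None,fx=k,fy=k,interpolation=cv2.INTER_CUBIC)
b=cv2.imread('pics/scene0.png')[190:235,240:310];b=cv2.resize(b,None,fx=k,fy=k,interpolation=cv2.INTER_CUBIC)
f=lambda X:((proj('scene',X)-[240,190]+.5)*k-.5).round().astype(int)
t=np.linspace(0,6.283,73)
def ell(im,c,r,z,col): cv2.polylines(im,[f(np.c_[c[0]+r*np.cos(t),c[1]+r*np.sin(t),0*t+z])],True,col,1)
a2=a.copy();b2=b.copy()
ell(a2,(.584,.3424),.0245,.0745,(0,0,255))
c=(.5858,.3418)
ell(b2,c,.033,.0755,(0,0,255));ell(b2,c,.0285,.0755,(0,255,255));ell(b2,c,.041,.068,(0,255,0))
cv2.imwrite('pics/s3c.png',np.vstack([np.hstack([a,a2]),np.hstack([b,b2])])[:, :800])
"
```

```text
[-0.56717281  0.86620262  0.07367151] [-2.36270604 -1.69113214 19.43356777]
```

View pics/s3c.png

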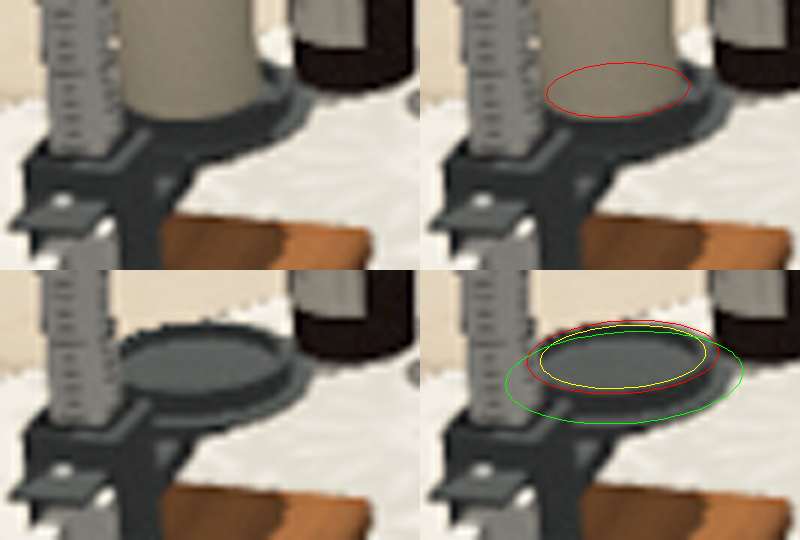

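Request:
send_rows(rows=[{"x":0,"y":0,"z":-0.03,"wx":0,"wy":0,"wz":0,"hand":-1},{"x":0,"y":0,"z":-0.03,"wx":0,"wy":0,"wz":0,"hand":-1},{"x":0.013,"y":0.009,"z":0,"wx":0,"wy":0,"wz":0,"hand":-1},{"x":0.014,"y":0.009,"z":0,"wx":0,"wy":0,"wz":0,"hand":-1},{"x":0,"y":0,"z":0,"wx":0,"wy":0,"wz":0,"hand":-1},{"x":0,"y":0,"z":0,"wx":0,"wy":0,"wz":0,"hand":-1},{"x":0,"y":0,"z":0,"wx":0,"wy":0,"wz":0,"hand":-1},{"x":0,"y":0,"z":0,"wx":0,"wy":0,"wz":0,"hand":-1},{"x":0,"y":0,"z":0,"wx":0,"wy":0,"wz":0,"hand":-1},{"x":0,"y":0,"z":0,"wx":0,"wy":0,"wz":0,"hand":-1}])

```text
time: 10.3
tool_pos: [0.5868, 0.3419, 0.136]
tool_rot: [0.0, 0.944, 0.33, -0.0]
contact_force: [0.1, 0.5, -2.7]
gripper_width: 0.561
grasp_force: 62.5
```

```bash
python3 -c "
from h import *
from plant import manip
go([.5889,.3429,.1285]);print(manip.state()['ft_torque'])"
```

```text
t 10.3 pos [0.5868 0.3419 0.136 ] theta -51.48 tilt [-2.e-04 -1.e-04 -1.e+00] F [ 0.1  0.5 -2.7] w 0.561 gf 62.5
units [0.015 0.004 0.05 ]
[-0.00531221  0.00695247 -0.04739018]
```

Request:
send_rows(rows=[{"x":0.015,"y":0.004,"z":0,"wx":0,"wy":0,"wz":0,"hand":-1},{"x":0,"y":0,"z":0,"wx":0,"wy":0,"wz":0,"hand":-1},{"x":0,"y":0,"z":0,"wx":0,"wy":0,"wz":0,"hand":-1},{"x":0,"y":0,"z":0.01,"wx":0,"wy":0,"wz":0,"hand":-1},{"x":0,"y":0,"z":0.01,"wx":0,"wy":0,"wz":0,"hand":-1},{"x":0,"y":0,"z":0.01,"wx":0,"wy":0,"wz":0,"hand":-1},{"x":0,"y":0,"z":0,"wx":0,"wy":0,"wz":0,"hand":-1},{"x":0,"y":0,"z":0,"wx":0,"wy":0,"wz":0,"hand":-1},{"x":0,"y":0,"z":0,"wx":0,"wy":0,"wz":0,"hand":-1},{"x":0,"y":0,"z":0,"wx":0,"wy":0,"wz":0,"hand":-1}])

```text
time: 11.13
tool_pos: [0.5895, 0.3432, 0.133]
tool_rot: [-0.0, 0.944, 0.33, 0.001]
contact_force: [-2.4, -0.6, 6.8]
gripper_width: 0.563
grasp_force: 62.8
```

```bash
python3 -c "
from h import *
from plant import manip
go([.5889,.3429,.1285]);print(manip.state()['ft_torque'])"
```

```text
t 11.1333 pos [0.5895 0.3432 0.133 ] theta -51.48 tilt [ 1.4e-03  7.0e-04 -1.0e+00] F [-2.4 -0.6  6.8] w 0.563 gf 62.8
units [-0.004 -0.001  0.03 ]
[-0.26479209  0.37115772 -0.03773555]
```

```bash
python3 -c "
from h import *
from plant import grab_frame
cv2.imwrite('pics/s4.png',grab_frame('scene'))
for n,(x,y,z) in (('s1',(.5861,.3419,.191)),('s2',(.5865,.3427,.1328)),('s3',(.584,.3424,.1329)),('s4',(.5895,.3432,.133))):
  im=cv2.imread(f'pics/{n}.png').astype(int)
  b=z-.0584
  P=proj('scene',[[x,y,b],[x,y,b+.1]]); u=int(round(P[:,0].mean()))-1
  dv=.0245*np.array([-.54,-.70])/np.hypot(.54,.7)
  pf=proj('scene',[[x+dv[0],y+dv[1],b],[x+dv[0],y+dv[1],b+.1]])
  print(n,'pred front bottom/top v',pf.round(1).tolist(),'u',u)
  for lo in (pf[1,1],pf[0,1]):
    v=np.arange(int(lo)-12,int(lo)+9); print(v[0],im[v,u-2:u+3].mean(1).astype(int).tolist())
" | sed 's/\], \[/|/g; s/, /,/g'
```

```text
s1 pred front bottom/top v [[270.6,181.8|266.9,131.6]] u 269
119 [[118,125,129|119,125,130|119,125,130|120,126,131|119,125,130|118,124,129|116,122,126|135,152,160|156,181,193|131,152,164|131,152,163|128,150,161|127,148,159|125,146,157|119,139,150|117,137,148|117,137,148|118,137,147|118,137,147|118,137,147|116,136,146]]
169 [[109,127,137|109,127,137|108,126,136|107,125,135|107,125,135|108,126,135|107,125,134|107,125,134|106,124,134|106,124,133|105,123,133|106,124,133|92,107,116|125,141,154|196,220,234|191,214,228|189,213,227|189,213,227|189,214,227|191,214,228|190,214,227]]
s2 pred front bottom/top v [[272.5,208.8|269.0,161.3]] u 271
149 [[187,211,226|190,214,227|190,214,227|190,214,228|189,213,227|170,192,208|150,173,183|169,193,204|127,147,159|131,152,163|130,151,162|129,150,161|126,147,158|122,142,153|119,139,149|120,139,150|118,138,149|118,138,148|119,138,149|118,138,148|118,137,148]]
196 [[109,128,138|109,128,137|109,127,137|109,127,137|109,127,136|109,127,137|108,126,135|107,126,135|108,125,135|106,124,134|106,124,134|107,125,135|103,120,129|81,92,97|49,49,46|45,45,44|45,47,45|4
[... 448 characters left out ...]
108,126,135|106,124,134|106,124,133|106,123,133|108,126,136|96,112,119|46,47,44|44,45,43|44,46,44|45,47,45|50,51,49|55,56,54|51,52,49|45,47,45]]
s4 pred front bottom/top v [[273.6,208.2|270.2,160.8]] u 272
148 [[186,211,226|187,212,226|189,213,227|191,215,228|187,211,225|180,202,216|189,213,224|186,211,220|133,157,169|130,151,162|130,150,161|129,150,161|127,149,161|124,145,157|120,140,151|119,139,149|119,139,149|118,138,148|119,139,149|118,138,148|118,137,148]]
196 [[110,128,138|109,128,137|109,127,137|108,127,136|109,126,136|107,125,135|108,126,136|107,125,135|107,125,134|108,125,134|106,123,133|107,126,136|97,114,122|55,59,57|50,51,48|44,45,44|45,46,45|44,45,43|62,64,62|78,81,77|48,49,47]]
```

```bash
python3 -c "
from h import *
from scipy.ndimage import map_coordinates as mc
t=np.linspace(0,2*np.pi,180,endpoint=False)
for n,fn in (('top','top0'),('scene','scene0')):
  g=cv2.GaussianBlur(cv2.imread(f'pics/{fn}.png').astype(np.float32),(0,0),.6).sum(2)
  for r,z in ((.0285,.0755),(.033,.0755),(.041,.067),(.041,.063),(.0285,.0695)):
    best=[]
    for dx in np.arange(-.014,.0141,.001):
      for dy in np.arange(-.014,.0141,.001):
        c=np.array([.5858+dx,.3418+dy])
        s=[]
        for rr in (r-.0015,r+.0015):
          q=proj(n,np.c_[c[0]+rr*np.cos(t),c[1]+rr*np.sin(t),0*t+z]); s.append(mc(g,[q[:,1],q[:,0]],order=1))
        d=s[1]-s[0]; best.append((np.abs(np.clip(d,-60,60)).mean(),abs(np.clip(d,-60,60).mean()),dx*1e3,dy*1e3))
    b=np.array(best); print(n,r,z,'abs',b[b[:,0].argsort()[-3:]].round(1).tolist())
"
```

```text
top 0.0285 0.0755 abs [[28.3, 24.6, 10.0, 8.0], [28.4, 23.8, 11.0, 6.0], [28.5, 24.5, 11.0, 7.0]]
top 0.033 0.0755 abs [[34.1, 16.0, 2.0, 5.0], [34.3, 13.9, 3.0, 3.0], [34.3, 12.9, 2.0, 4.0]]
top 0.041 0.067 abs [[41.0, 18.7, -0.0, 3.0], [41.8, 17.3, 1.0, 2.0], [42.2, 17.9, 1.0, 3.0]]
top 0.041 0.063 abs [[41.6, 18.5, 2.0, 4.0], [41.7, 18.1, 1.0, 4.0], [41.8, 17.4, 2.0, 3.0]]
top 0.0285 0.0695 abs [[28.3, 28.2, -1.0, 1.0], [28.3, 24.0, 12.0, 8.0], [28.4, 23.7, 13.0, 7.0]]
scene 0.0285 0.0755 abs [[43.1, 21.2, -1.0, 1.0], [43.4, 17.9, -1.0, -0.0], [43.6, 17.3, -2.0, -0.0]]
scene 0.033 0.0755 abs [[45.4, 8.5, 2.0, -0.0], [45.5, 8.9, 3.0, -0.0], [45.7, 7.6, 3.0, 1.0]]
scene 0.041 0.067 abs [[40.0, 19.9, 4.0, 11.0], [40.3, 20.0, 3.0, 10.0], [40.3, 19.3, 3.0, 11.0]]
scene 0.041 0.063 abs [[37.5, 30.4, 14.0, 13.0], [37.7, 30.0, 13.0, 14.0], [38.2, 31.2, 14.0, 14.0]]
scene 0.0285 0.0695 abs [[41.8, 20.4, 7.0, 13.0], [41.9, 24.1, 7.0, 14.0], [42.4, 19.7, 6.0, 13.0]]
```

Request:
send_rows(rows=[{"x":0.002,"y":-0.003,"z":0,"wx":0,"wy":0,"wz":0,"hand":-1},{"x":0.002,"y":-0.003,"z":0,"wx":0,"wy":0,"wz":0,"hand":-1},{"x":0.002,"y":-0.003,"z":0,"wx":0,"wy":0,"wz":0,"hand":-1},{"x":0.002,"y":-0.003,"z":0,"wx":0,"wy":0,"wz":0,"hand":-1},{"x":0.002,"y":0,"z":0,"wx":0,"wy":0,"wz":0,"hand":-1},{"x":0,"y":0,"z":0,"wx":0,"wy":0,"wz":0,"hand":-1},{"x":0,"y":0,"z":0,"wx":0,"wy":0,"wz":0,"hand":-1},{"x":0,"y":0,"z":0,"wx":0,"wy":0,"wz":0,"hand":-1},{"x":0,"y":0,"z":0,"wx":0,"wy":0,"wz":0,"hand":-1},{"x":0,"y":0,"z":0,"wx":0,"wy":0,"wz":0,"hand":-1}])

```text
time: 12.02
tool_pos: [0.589, 0.3452, 0.1313]
tool_rot: [-0.0, 0.944, 0.33, -0.0]
contact_force: [-0.2, -0.3, -1.0]
gripper_width: 0.562
grasp_force: 62.4
```

```bash
python3 -c "
from h import *
from plant import manip
go([.5888,.3460,.1285]);print(manip.state()['ft_torque'])"
```

```text
t 12.0167 pos [0.589  0.3452 0.1313] theta -51.48 tilt [-2.e-04 -0.e+00 -1.e+00] F [-0.2 -0.3 -1. ] w 0.562 gf 62.4
units [ 0.002 -0.005  0.019]
[ 0.01327146  0.01539591 -0.01393428]
```

Request:
send_rows(rows=[{"x":0.002,"y":-0.005,"z":0,"wx":0,"wy":0,"wz":0,"hand":-1},{"x":0,"y":0,"z":0.01,"wx":0,"wy":0,"wz":0,"hand":-1},{"x":0,"y":0,"z":0.01,"wx":0,"wy":0,"wz":0,"hand":-1},{"x":0,"y":0,"z":0.004,"wx":0,"wy":0,"wz":0,"hand":-1},{"x":0,"y":0,"z":0,"wx":0,"wy":0,"wz":0,"hand":-1},{"x":0,"y":0,"z":0,"wx":0,"wy":0,"wz":0,"hand":-1},{"x":0,"y":0,"z":0,"wx":0,"wy":0,"wz":0,"hand":-1},{"x":0,"y":0,"z":0,"wx":0,"wy":0,"wz":0,"hand":-1},{"x":0,"y":0,"z":0,"wx":0,"wy":0,"wz":0,"hand":-1},{"x":0,"y":0,"z":0,"wx":0,"wy":0,"wz":0,"hand":-1}])

```text
time: 12.85
tool_pos: [0.5889, 0.3461, 0.1282]
tool_rot: [-0.0, 0.944, 0.33, 0.0]
contact_force: [-1.2, -0.2, 0.5]
gripper_width: 0.563
grasp_force: 62.5
```

```bash
python3 -c "
from h import *
from plant import manip
go([.5888,.3460,.1285]);print(manip.state()['ft_torque'])"
```

```text
t 12.85 pos [0.5889 0.3461 0.1282] theta -51.48 tilt [ 2.e-04  2.e-04 -1.e+00] F [-1.2 -0.2  0.5] w 0.563 gf 62.5
units [-0.001 -0.    -0.002]
[-0.04831541  0.15798717 -0.00547058]
```

Request:
send_rows(rows=[{"x":0,"y":0,"z":0,"wx":0,"wy":0,"wz":0,"hand":0.2},{"x":0,"y":0,"z":0,"wx":0,"wy":0,"wz":0,"hand":0.3},{"x":0,"y":0,"z":0,"wx":0,"wy":0,"wz":0,"hand":0.5},{"x":0,"y":0,"z":0,"wx":0,"wy":0,"wz":0,"hand":0.7},{"x":0,"y":0,"z":0,"wx":0,"wy":0,"wz":0,"hand":0.7},{"x":0,"y":0,"z":0,"wx":0,"wy":0,"wz":0,"hand":0.7},{"x":0,"y":0,"z":-0.03,"wx":0,"wy":0,"wz":0,"hand":0.7},{"x":0,"y":0,"z":-0.06,"wx":0,"wy":0,"wz":0,"hand":0.7},{"x":0,"y":0,"z":-0.1,"wx":0,"wy":0,"wz":0,"hand":0.7},{"x":0,"y":0,"z":-0.15,"wx":0,"wy":0,"wz":0,"hand":0.7}])

```text
time: 13.68
tool_pos: [0.5879, 0.3456, 0.1785]
tool_rot: [0.0, 0.944, 0.33, -0.002]
contact_force: [0.6, -0.2, -0.6]
gripper_width: 0.844
grasp_force: 0.0
```

Request:
send_rows(rows=[{"x":0,"y":0,"z":-0.2,"wx":0,"wy":0,"wz":0,"hand":0.7},{"x":0,"y":0,"z":-0.2,"wx":0,"wy":0,"wz":0,"hand":0.7},{"x":0,"y":0,"z":-0.2,"wx":0,"wy":0,"wz":0,"hand":0.7},{"x":0,"y":0,"z":-0.2,"wx":0,"wy":0,"wz":0,"hand":0.7},{"x":0,"y":0,"z":-0.2,"wx":0,"wy":0,"wz":0,"hand":0.7},{"x":-0.12,"y":0,"z":-0.1,"wx":0,"wy":0,"wz":0,"hand":0.6},{"x":-0.2,"y":0,"z":0,"wx":0,"wy":0,"wz":0,"hand":0.5},{"x":-0.2,"y":0,"z":0,"wx":0,"wy":0,"wz":0,"hand":0.4},{"x":-0.2,"y":0,"z":0,"wx":0,"wy":0,"wz":0,"hand":0.3},{"x":-0.2,"y":0,"z":0,"wx":0,"wy":0,"wz":0,"hand":0.2}])

```text
time: 14.52
tool_pos: [0.4799, 0.2594, 0.3461]
tool_rot: [-0.0, 0.944, 0.33, 0.001]
contact_force: [-0.3, -0.1, 0.2]
gripper_width: 0.601
grasp_force: 0.0
```

Request:
send_rows(rows=[{"x":-0.2,"y":0,"z":0,"wx":0,"wy":0,"wz":0,"hand":0},{"x":-0.2,"y":0.01,"z":0,"wx":0,"wy":0,"wz":0,"hand":0},{"x":-0.12,"y":0,"z":0,"wx":0,"wy":0,"wz":0,"hand":0},{"x":0,"y":0,"z":0.1,"wx":0,"wy":0,"wz":0,"hand":0},{"x":0,"y":0,"z":0.2,"wx":0,"wy":0,"wz":0,"hand":0},{"x":0,"y":0,"z":0.2,"wx":0,"wy":0,"wz":0,"hand":0},{"x":0,"y":0,"z":0.2,"wx":0,"wy":0,"wz":0,"hand":0},{"x":0,"y":0,"z":0.1,"wx":0,"wy":0,"wz":0,"hand":0},{"x":0,"y":0,"z":0,"wx":0,"wy":0,"wz":0,"hand":0},{"x":0,"y":0,"z":0,"wx":0,"wy":0,"wz":0,"hand":0}])

```text
time: 15.35
tool_pos: [0.4207, 0.2104, 0.2239]
tool_rot: [-0.0, 0.944, 0.33, -0.0]
contact_force: [0.4, 0.2, 0.4]
gripper_width: 0.501
grasp_force: 0.0
```

```bash
python3 -c "
from h import *
from plant import grab_frame
go([.4203,.2098,.0493])
a=grab_frame('scene'); b=grab_frame('top'); cv2.imwrite('pics/s5.png',a);cv2.imwrite('pics/t5.png',b)
a=cv2.resize(a[110:280,200:320],None,fx=3.5,fy=3.5,interpolation=cv2.INTER_CUBIC)
b=cv2.resize(b[200:320,180:288],None,fx=3.5,fy=3.5,interpolation=cv2.INTER_CUBIC)
o=np.zeros((595,800,3),np.uint8);o[:,:420]=a;o[:420,420:798]=b;cv2.imwrite('pics/s5c.png',o)
"
```

```text
t 15.35 pos [0.4207 0.2104 0.2239] theta -51.47 tilt [-9.e-04 -2.e-04 -1.e+00] F [0.4 0.2 0.4] w 0.501 gf 0.0
units [-0.003  0.002  1.164]
```

View pics/s5c.png

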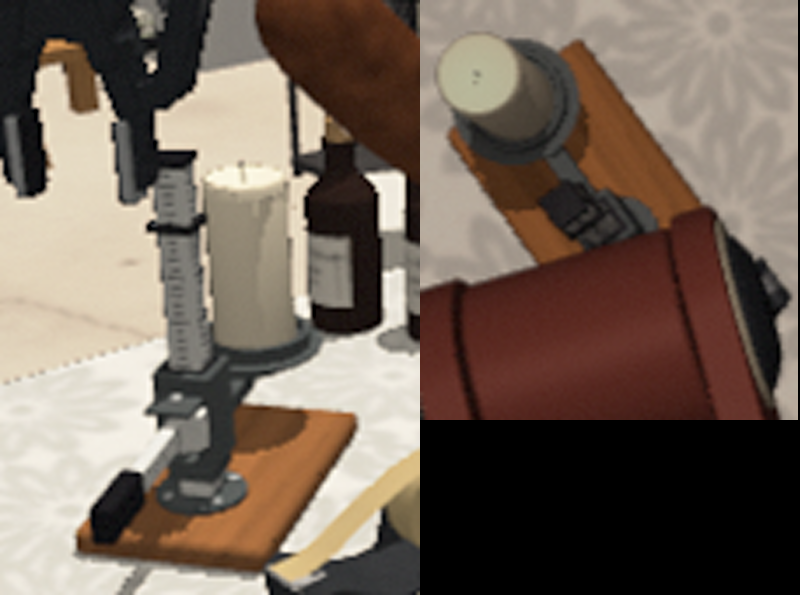

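Candle stands upright in the cup (scene crop ~(250,345) base); gripper is over the black handle (~(117,505)). Going down to grip it.

Request:
send_rows(rows=[{"x":-0.003,"y":0.002,"z":0.15,"wx":0,"wy":0,"wz":0,"hand":0},{"x":0,"y":0,"z":0.2,"wx":0,"wy":0,"wz":0,"hand":0},{"x":0,"y":0,"z":0.2,"wx":0,"wy":0,"wz":0,"hand":0},{"x":0,"y":0,"z":0.2,"wx":0,"wy":0,"wz":0,"hand":0},{"x":0,"y":0,"z":0.15,"wx":0,"wy":0,"wz":0,"hand":0},{"x":0,"y":0,"z":0.12,"wx":0,"wy":0,"wz":0,"hand":0},{"x":0,"y":0,"z":0.1,"wx":0,"wy":0,"wz":0,"hand":0},{"x":0,"y":0,"z":0.04,"wx":0,"wy":0,"wz":0,"hand":0},{"x":0,"y":0,"z":0,"wx":0,"wy":0,"wz":0,"hand":0},{"x":0,"y":0,"z":0,"wx":0,"wy":0,"wz":0,"hand":0}])

```text
time: 16.28
tool_pos: [0.4219, 0.2102, 0.0515]
tool_rot: [0.0, 0.944, 0.33, 0.001]
contact_force: [0.2, 0.3, 0.4]
gripper_width: 0.5
grasp_force: 0.0
```

Request:
send_rows(rows=[{"x":0,"y":0,"z":0,"wx":0,"wy":0,"wz":0,"hand":-0.3},{"x":0,"y":0,"z":0,"wx":0,"wy":0,"wz":0,"hand":-0.5},{"x":0,"y":0,"z":0,"wx":0,"wy":0,"wz":0,"hand":-0.6},{"x":0,"y":0,"z":0,"wx":0,"wy":0,"wz":0,"hand":-1},{"x":0,"y":0,"z":0,"wx":0,"wy":0,"wz":0,"hand":-1},{"x":0,"y":0,"z":0,"wx":0,"wy":0,"wz":0,"hand":-1},{"x":0,"y":0,"z":0,"wx":0,"wy":0,"wz":0,"hand":-1},{"x":0,"y":0,"z":0,"wx":0,"wy":0,"wz":0,"hand":-1},{"x":0,"y":0,"z":0,"wx":0,"wy":0,"wz":0,"hand":-1},{"x":0,"y":0,"z":0,"wx":0,"wy":0,"wz":0,"hand":-1}])

```text
time: 17.12
tool_pos: [0.4206, 0.211, 0.0511]
tool_rot: [-0.001, 0.944, 0.331, 0.0]
contact_force: [-4.4, 3.6, 4.5]
gripper_width: 0.138
grasp_force: 57.9
```

```bash
cat > ring.py <<'E'
from h import *
from plant import grab_frame,manip
import sys
def prof(im):
    """intensity along the post's near-right face, up the post axis line"""
    p=[.5092,.2827,.672]; z=np.arange(.08,.215,.001)
    from scipy.ndimage import map_coordinates as mc
    g=im.astype(np.float32).sum(2)/3; o=0
    for a in (-.005,0,.005):
        q=proj('scene',st(p,np.c_[0*z-.0125,0*z+a,z])); o=o+mc(g,[q[:,1],q[:,0]],order=1)
    return z,o/3
if __name__=="__main__":
    im=grab_frame('scene'); cv2.imwrite(sys.argv[1],im); z,o=prof(im)
    for i in range(0,len(z),15): print(round(z[i],3),o[i:i+15].astype(int).tolist())
    go([.4203,.2098,.0493+.08]); print(manip.state()['ft_torque'].round(3))
E
python3 ring.py pics/r0.png
```

```text
0.08 [58, 59, 55, 51, 52, 54, 56, 58, 56, 53, 51, 50, 52, 53, 51]
0.095 [49, 51, 53, 52, 52, 50, 49, 49, 51, 54, 58, 63, 68, 71, 73]
0.11 [75, 77, 79, 78, 78, 77, 72, 68, 66, 66, 65, 65, 63, 62, 66]
0.125 [74, 80, 82, 85, 86, 86, 87, 87, 85, 85, 87, 89, 89, 87, 84]
0.14 [85, 88, 86, 82, 83, 86, 88, 89, 86, 83, 86, 88, 85, 83, 83]
0.155 [84, 85, 85, 82, 81, 84, 86, 87, 87, 87, 87, 88, 87, 84, 86]
0.17 [89, 77, 60, 40, 21, 19, 21, 40, 62, 79, 89, 92, 89, 84, 84]
0.185 [87, 90, 92, 87, 84, 86, 89, 92, 93, 93, 95, 99, 95, 91, 104]
0.2 [115, 121, 121, 114, 111, 112, 99, 75, 53, 32, 34, 39, 43, 46, 47]
t 17.1667 pos [0.4206 0.2111 0.0511] theta -51.39 tilt [-0.      0.0024 -1.    ] F [-3.2  4.4  5.1] w 0.145 gf 57.9
units [-0.006  0.004 -0.521]
[0.672 0.537 0.504]
```

Request:
send_rows(rows=[{"x":0,"y":0,"z":-0.02,"wx":0,"wy":0,"wz":0,"hand":-1},{"x":0,"y":0,"z":-0.03,"wx":0,"wy":0,"wz":0,"hand":-1},{"x":0,"y":0,"z":-0.04,"wx":0,"wy":0,"wz":0,"hand":-1},{"x":0,"y":0,"z":-0.04,"wx":0,"wy":0,"wz":0,"hand":-1},{"x":0,"y":0,"z":-0.04,"wx":0,"wy":0,"wz":0,"hand":-1},{"x":0,"y":0,"z":-0.03,"wx":0,"wy":0,"wz":0,"hand":-1},{"x":0,"y":0,"z":-0.02,"wx":0,"wy":0,"wz":0,"hand":-1},{"x":0,"y":0,"z":0,"wx":0,"wy":0,"wz":0,"hand":-1},{"x":0,"y":0,"z":0,"wx":0,"wy":0,"wz":0,"hand":-1},{"x":0,"y":0,"z":0,"wx":0,"wy":0,"wz":0,"hand":-1}])

```text
time: 18.0
tool_pos: [0.4203, 0.2113, 0.0824]
tool_rot: [-0.002, 0.944, 0.33, 0.001]
contact_force: [1.5, 7.6, -6.4]
gripper_width: 0.14
grasp_force: 58.2
```

```bash
python3 ring.py pics/r1.png
```

```text
0.08 [81, 93, 96, 98, 95, 90, 87, 82, 77, 71, 67, 64, 61, 56, 53]
0.095 [48, 45, 40, 36, 31, 26, 25, 25, 25, 25, 25, 26, 27, 28, 30]
0.11 [39, 52, 52, 48, 42, 34, 33, 35, 37, 39, 44, 52, 57, 63, 64]
0.125 [58, 54, 51, 54, 60, 63, 66, 64, 62, 59, 54, 52, 50, 50, 53]
0.14 [56, 59, 64, 69, 74, 78, 82, 85, 84, 82, 76, 71, 69, 67, 70]
0.155 [71, 71, 72, 72, 74, 78, 80, 81, 83, 86, 89, 92, 90, 86, 89]
0.17 [92, 80, 63, 42, 22, 20, 22, 41, 61, 76, 86, 89, 89, 85, 86]
0.185 [89, 92, 94, 89, 86, 88, 88, 86, 84, 82, 84, 86, 83, 79, 83]
0.2 [87, 90, 90, 87, 88, 92, 84, 66, 43, 20, 18, 20, 25, 30, 32]
t 18.05 pos [0.4203 0.2113 0.0824] theta -51.41 tilt [ 4.0e-04  3.7e-03 -1.0e+00] F [ 1.4  8.3 -5.4] w 0.139 gf 58.2
units [-0.006  0.007 -0.313]
[ 1.022 -0.231  0.491]
```

Request:
send_rows(rows=[{"x":0.005,"y":-0.005,"z":-0.02,"wx":0,"wy":0,"wz":0,"hand":-1},{"x":0.005,"y":-0.005,"z":-0.03,"wx":0,"wy":0,"wz":0,"hand":-1},{"x":0,"y":0,"z":-0.04,"wx":0,"wy":0,"wz":0,"hand":-1},{"x":0,"y":0,"z":-0.04,"wx":0,"wy":0,"wz":0,"hand":-1},{"x":0,"y":0,"z":-0.04,"wx":0,"wy":0,"wz":0,"hand":-1},{"x":0,"y":0,"z":-0.03,"wx":0,"wy":0,"wz":0,"hand":-1},{"x":0,"y":0,"z":-0.02,"wx":0,"wy":0,"wz":0,"hand":-1},{"x":0,"y":0,"z":0,"wx":0,"wy":0,"wz":0,"hand":-1},{"x":0,"y":0,"z":0,"wx":0,"wy":0,"wz":0,"hand":-1},{"x":0,"y":0,"z":0,"wx":0,"wy":0,"wz":0,"hand":-1}])

```text
time: 18.88
tool_pos: [0.4201, 0.2117, 0.1155]
tool_rot: [-0.0, 0.944, 0.33, -0.001]
contact_force: [-5.8, 2.1, -5.8]
gripper_width: 0.145
grasp_force: 59.7
```

```bash
python3 ring.py pics/r2.png; python3 -c "
import cv2
a=cv2.imread('pics/r2.png')[145:230,225:300];cv2.imwrite('pics/r2c.png',cv2.resize(a,None,fx=7,fy=7,interpolation=cv2.INTER_CUBIC))"
```

```text
0.08 [124, 124, 124, 124, 124, 124, 124, 124, 124, 124, 124, 124, 124, 124, 124]
0.095 [124, 122, 118, 113, 109, 109, 106, 94, 76, 59, 47, 46, 52, 58, 65]
0.11 [64, 57, 61, 76, 86, 102, 115, 119, 120, 117, 110, 102, 96, 89, 86]
0.125 [83, 79, 75, 70, 65, 62, 59, 55, 50, 45, 39, 34, 29, 26, 25]
0.14 [24, 25, 25, 24, 25, 26, 26, 26, 27, 28, 29, 31, 31, 32, 33]
0.155 [35, 36, 36, 38, 45, 54, 58, 58, 56, 54, 55, 57, 60, 63, 63]
0.17 [63, 60, 56, 53, 51, 52, 51, 54, 58, 62, 66, 70, 75, 79, 83]
0.185 [87, 86, 82, 75, 70, 68, 68, 68, 70, 72, 73, 75, 73, 71, 77]
0.2 [85, 91, 94, 91, 93, 98, 88, 68, 45, 21, 19, 21, 25, 29, 29]
t 18.9333 pos [0.4201 0.2117 0.1155] theta -51.47 tilt [-2.e-03 -5.e-04 -1.e+00] F [-4.9  2.5 -7.1] w 0.14 gf 59.7
units [-0.007  0.011 -0.092]
[0.341 0.705 0.402]
```

View pics/r2c.png

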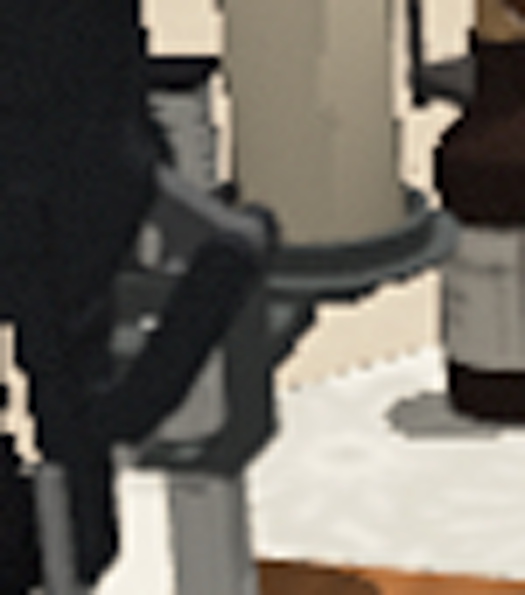

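The crop shows the bracket raised with the candle upright in its cup (~(330,240)); the gripper hides the ring, so I will finish by force and numbers.

Request:
send_rows(rows=[{"x":0,"y":0,"z":-0.01,"wx":0,"wy":0,"wz":0,"hand":-1},{"x":0,"y":0,"z":-0.01,"wx":0,"wy":0,"wz":0,"hand":-1},{"x":0,"y":0,"z":-0.01,"wx":0,"wy":0,"wz":0,"hand":-1},{"x":0,"y":0,"z":-0.01,"wx":0,"wy":0,"wz":0,"hand":-1},{"x":0,"y":0,"z":-0.01,"wx":0,"wy":0,"wz":0,"hand":-1},{"x":0,"y":0,"z":0,"wx":0,"wy":0,"wz":0,"hand":-1},{"x":0,"y":0,"z":0,"wx":0,"wy":0,"wz":0,"hand":-1},{"x":0,"y":0,"z":0,"wx":0,"wy":0,"wz":0,"hand":-1},{"x":0,"y":0,"z":0,"wx":0,"wy":0,"wz":0,"hand":-1},{"x":0,"y":0,"z":0,"wx":0,"wy":0,"wz":0,"hand":-1}])

```text
time: 19.77
tool_pos: [0.4201, 0.2117, 0.1233]
tool_rot: [0.0, 0.944, 0.33, -0.001]
contact_force: [-6.0, 0.9, -6.4]
gripper_width: 0.14
grasp_force: 59.9
```

```bash
cat > feel.py <<'E'
from h import *
from plant import grab_frame,manip
def feel(n=8):
    F=[];P=[];M=[]
    for i in range(n):
        im=grab_frame('scene'); s=manip.state(); F.append(s['contact_force']);P.append(s['tool_pos']);M.append(s['ft_torque'])
    F=np.array(F);P=np.array(P)
    print('t',round(s['time'],2),'F',F.mean(0).round(2),'sd',F.std(0).round(2),'P',(P.mean(0)*1e3).round(2),'M',np.mean(M,0).round(3),'w',round(s['gripper_width'],3),round(s['grasp_force']))
    return im
if __name__=="__main__":
    im=feel(6); cv2.imwrite('pics/last.png',im)
    # candle top edge row (bracket height by vision)
    g=im.astype(int).sum(2)//3
E
python3 feel.py
```

```text
t 20.07 F [-5.69  1.17 -6.28] sd [0.41 0.12 0.48] P [420.12 211.65 123.23] M [0.208 0.914 0.395] w 0.144 60
```

Request:
send_rows(rows=[{"x":0,"y":0,"z":-0.005,"wx":0,"wy":0,"wz":0,"hand":-1},{"x":0,"y":0,"z":-0.005,"wx":0,"wy":0,"wz":0,"hand":-1},{"x":0,"y":0,"z":0,"wx":0,"wy":0,"wz":0,"hand":-1},{"x":0,"y":0,"z":0,"wx":0,"wy":0,"wz":0,"hand":-1},{"x":0,"y":0,"z":0,"wx":0,"wy":0,"wz":0,"hand":-1},{"x":0,"y":0,"z":0,"wx":0,"wy":0,"wz":0,"hand":-1},{"x":0,"y":0,"z":0,"wx":0,"wy":0,"wz":0,"hand":-1},{"x":0,"y":0,"z":0,"wx":0,"wy":0,"wz":0,"hand":-1},{"x":0,"y":0,"z":0,"wx":0,"wy":0,"wz":0,"hand":-1},{"x":0,"y":0,"z":0,"wx":0,"wy":0,"wz":0,"hand":-1}])

```text
time: 20.9
tool_pos: [0.4201, 0.2116, 0.1246]
tool_rot: [0.0, 0.944, 0.33, -0.001]
contact_force: [-5.8, 1.0, -6.3]
gripper_width: 0.135
grasp_force: 59.9
```

```bash
python3 feel.py; python3 - <<'E'
from h import *
# where would the ring be seen, which bit is unoccluded in last.png? compare with r2
im=cv2.imread('pics/last.png').astype(int).sum(2)//3; r0=cv2.imread('pics/r0.png').astype(int).sum(2)//3
p=[.5092,.2827,.672]
q=proj('scene',st(p,[[-.0125,-.0125,.172],[.0125,-.0125,.172],[-.0125,-.0125,.178],[.0125,-.0125,.178],[.0125,.0125,.178]])).round(1); print(q.tolist())
u=int(q[1,0])
for v in range(163,182): print(v,im[v,u-8:u+6].tolist(),'|',r0[v,u-8:u+6].tolist())
E
```

```text
t 21.2 F [-5.6   1.34 -6.5 ] sd [0.67 0.4  0.5 ] P [420.11 211.64 124.58] M [0.229 0.838 0.384] w 0.139 60
[[256.3, 177.4], [261.0, 172.9], [256.0, 174.2], [260.8, 169.7], [247.9, 169.0]]
163 [123, 111, 80, 158, 182, 106, 114, 119, 120, 124, 121, 124, 125, 124] | [123, 114, 81, 154, 187, 138, 158, 171, 188, 207, 198, 198, 216, 226]
164 [113, 110, 98, 160, 182, 106, 115, 116, 120, 122, 121, 124, 124, 125] | [113, 111, 97, 158, 186, 128, 139, 148, 145, 150, 154, 157, 182, 187]
165 [115, 114, 105, 166, 178, 100, 114, 118, 119, 121, 121, 123, 124, 124] | [116, 114, 106, 165, 186, 127, 136, 137, 138, 146, 146, 152, 156, 148]
166 [115, 115, 101, 171, 174, 89, 112, 116, 117, 119, 121, 122, 124, 123] | [120, 111, 102, 169, 183, 120, 132, 134, 138, 142, 144, 146, 147, 144]
167 [103, 90, 95, 179, 175, 89, 113, 114, 117, 120, 121, 122, 123, 123] | [115, 96, 102, 178, 177, 104, 132, 133, 137, 138, 140, 140, 141, 141]
168 [101, 102, 102, 156, 155, 87, 101, 94, 96, 112, 121, 123, 123, 122] | [125, 121, 116, 178, 175, 100, 130, 132, 134, 134, 136, 136, 137, 136]
169 [88, 98, 100, 94, 91, 89, 75, 58
[... 983 characters left out ...]
85, 120, 126, 131, 131, 131, 134, 133, 133]
177 [22, 27, 27, 30, 27, 26, 21, 32, 32, 35, 44, 45, 44, 43] | [69, 70, 82, 76, 163, 181, 113, 127, 128, 131, 131, 132, 132, 134]
178 [30, 24, 27, 24, 24, 24, 28, 28, 36, 40, 48, 47, 45, 43] | [122, 106, 102, 87, 165, 175, 100, 127, 129, 130, 128, 132, 133, 134]
179 [26, 25, 29, 27, 25, 27, 31, 31, 35, 46, 43, 47, 43, 46] | [119, 106, 97, 92, 169, 174, 99, 125, 126, 130, 129, 130, 131, 132]
180 [25, 27, 24, 25, 25, 27, 31, 35, 44, 54, 64, 70, 68, 70] | [120, 106, 92, 86, 170, 172, 97, 125, 126, 129, 128, 132, 131, 132]
181 [29, 26, 26, 26, 27, 27, 33, 40, 47, 57, 77, 88, 87, 86] | [122, 110, 100, 96, 169, 168, 83, 124, 126, 128, 130, 130, 130, 132]
```

Request:
send_rows(rows=[{"x":0,"y":0,"z":-0.005,"wx":0,"wy":0,"wz":0,"hand":-1},{"x":0,"y":0,"z":-0.002,"wx":0,"wy":0,"wz":0,"hand":-1},{"x":0,"y":0,"z":0,"wx":0,"wy":0,"wz":0,"hand":-1},{"x":0,"y":0,"z":0,"wx":0,"wy":0,"wz":0,"hand":-1},{"x":0,"y":0,"z":0,"wx":0,"wy":0,"wz":0,"hand":-1},{"x":0,"y":0,"z":0,"wx":0,"wy":0,"wz":0,"hand":-1},{"x":0,"y":0,"z":0,"wx":0,"wy":0,"wz":0,"hand":-1},{"x":0,"y":0,"z":0,"wx":0,"wy":0,"wz":0,"hand":-1},{"x":0,"y":0,"z":0,"wx":0,"wy":0,"wz":0,"hand":-1},{"x":0,"y":0,"z":0,"wx":0,"wy":0,"wz":0,"hand":-1}])

```text
time: 22.03
tool_pos: [0.4201, 0.2116, 0.1256]
tool_rot: [0.0, 0.944, 0.33, -0.001]
contact_force: [-5.1, 1.3, -6.5]
gripper_width: 0.142
grasp_force: 59.8
```

```bash
python3 feel.py
```

```text
t 22.33 F [-5.65  1.91 -7.29] sd [0.56 0.37 0.37] P [420.12 211.64 125.59] M [0.255 0.808 0.379] w 0.142 60
```

Request:
send_rows(rows=[{"x":0,"y":0,"z":-0.004,"wx":0,"wy":0,"wz":0,"hand":-1},{"x":0,"y":0,"z":0,"wx":0,"wy":0,"wz":0,"hand":-1},{"x":0,"y":0,"z":0,"wx":0,"wy":0,"wz":0,"hand":-1},{"x":0,"y":0,"z":0,"wx":0,"wy":0,"wz":0,"hand":-1},{"x":0,"y":0,"z":0,"wx":0,"wy":0,"wz":0,"hand":-1},{"x":0,"y":0,"z":0,"wx":0,"wy":0,"wz":0,"hand":-1},{"x":0,"y":0,"z":0,"wx":0,"wy":0,"wz":0,"hand":-1},{"x":0,"y":0,"z":0,"wx":0,"wy":0,"wz":0,"hand":-1},{"x":0,"y":0,"z":0,"wx":0,"wy":0,"wz":0,"hand":-1},{"x":0,"y":0,"z":0,"wx":0,"wy":0,"wz":0,"hand":-1}])

```text
time: 23.17
tool_pos: [0.4201, 0.2116, 0.1262]
tool_rot: [0.0, 0.944, 0.33, -0.001]
contact_force: [-6.2, 2.3, -7.5]
gripper_width: 0.138
grasp_force: 59.8
```

```bash
python3 feel.py
```

```text
t 23.47 F [-5.44  1.64 -6.74] sd [0.55 0.31 0.2 ] P [420.11 211.64 126.17] M [0.233 0.799 0.388] w 0.14 60
```

Request:
send_rows(rows=[{"x":0,"y":0,"z":-0.004,"wx":0,"wy":0,"wz":0,"hand":-1},{"x":0,"y":0,"z":0,"wx":0,"wy":0,"wz":0,"hand":-1},{"x":0,"y":0,"z":0,"wx":0,"wy":0,"wz":0,"hand":-1},{"x":0,"y":0,"z":0,"wx":0,"wy":0,"wz":0,"hand":-1},{"x":0,"y":0,"z":0,"wx":0,"wy":0,"wz":0,"hand":-1},{"x":0,"y":0,"z":0,"wx":0,"wy":0,"wz":0,"hand":-1},{"x":0,"y":0,"z":0,"wx":0,"wy":0,"wz":0,"hand":-1},{"x":0,"y":0,"z":0,"wx":0,"wy":0,"wz":0,"hand":-1},{"x":0,"y":0,"z":0,"wx":0,"wy":0,"wz":0,"hand":-1},{"x":0,"y":0,"z":0,"wx":0,"wy":0,"wz":0,"hand":-1}])

```text
time: 24.3
tool_pos: [0.4201, 0.2117, 0.1268]
tool_rot: [0.0, 0.944, 0.33, -0.001]
contact_force: [-5.3, 1.6, -7.5]
gripper_width: 0.139
grasp_force: 59.8
```

```bash
python3 feel.py
```

```text
t 24.6 F [-4.99  1.86 -7.08] sd [0.41 0.74 0.44] P [420.12 211.63 126.78] M [0.247 0.827 0.381] w 0.14 60
```

Request:
send_rows(rows=[{"x":0,"y":0,"z":-0.004,"wx":0,"wy":0,"wz":0,"hand":-1},{"x":0,"y":0,"z":0,"wx":0,"wy":0,"wz":0,"hand":-1},{"x":0,"y":0,"z":0,"wx":0,"wy":0,"wz":0,"hand":-1},{"x":0,"y":0,"z":0,"wx":0,"wy":0,"wz":0,"hand":-1},{"x":0,"y":0,"z":0,"wx":0,"wy":0,"wz":0,"hand":-1},{"x":0,"y":0,"z":0,"wx":0,"wy":0,"wz":0,"hand":-1},{"x":0,"y":0,"z":0,"wx":0,"wy":0,"wz":0,"hand":-1},{"x":0,"y":0,"z":0,"wx":0,"wy":0,"wz":0,"hand":-1},{"x":0,"y":0,"z":0,"wx":0,"wy":0,"wz":0,"hand":-1},{"x":0,"y":0,"z":0,"wx":0,"wy":0,"wz":0,"hand":-1}])

```text
time: 25.43
tool_pos: [0.4201, 0.2116, 0.1274]
tool_rot: [0.0, 0.944, 0.33, -0.001]
contact_force: [-5.3, 2.1, -6.9]
gripper_width: 0.143
grasp_force: 59.8
```

```bash
python3 feel.py
```

```text
t 25.73 F [-5.43  1.61 -7.21] sd [0.33 0.22 0.89] P [420.13 211.64 127.39] M [0.247 0.796 0.388] w 0.139 60
```

Request:
send_rows(rows=[{"x":0,"y":0,"z":-0.004,"wx":0,"wy":0,"wz":0,"hand":-1},{"x":0,"y":0,"z":0,"wx":0,"wy":0,"wz":0,"hand":-1},{"x":0,"y":0,"z":0,"wx":0,"wy":0,"wz":0,"hand":-1},{"x":0,"y":0,"z":0,"wx":0,"wy":0,"wz":0,"hand":-1},{"x":0,"y":0,"z":0,"wx":0,"wy":0,"wz":0,"hand":-1},{"x":0,"y":0,"z":0,"wx":0,"wy":0,"wz":0,"hand":-1},{"x":0,"y":0,"z":0,"wx":0,"wy":0,"wz":0,"hand":-1},{"x":0,"y":0,"z":0,"wx":0,"wy":0,"wz":0,"hand":-1},{"x":0,"y":0,"z":0,"wx":0,"wy":0,"wz":0,"hand":-1},{"x":0,"y":0,"z":0,"wx":0,"wy":0,"wz":0,"hand":-1}])

```text
time: 26.57
tool_pos: [0.4201, 0.2116, 0.1278]
tool_rot: [0.0, 0.944, 0.33, -0.001]
contact_force: [-5.6, 2.0, -9.0]
gripper_width: 0.142
grasp_force: 59.7
```

```bash
python3 feel.py
```

```text
t 26.87 F [-4.75  1.51 -8.48] sd [0.55 0.66 0.45] P [420.11 211.64 127.76] M [0.247 0.777 0.367] w 0.144 60
```

Request:
send_rows(rows=[{"x":0.0004,"y":0.0209,"z":0.001,"wx":0,"wy":0,"wz":-0.0444,"hand":-1},{"x":0.0004,"y":0.0209,"z":0,"wx":0,"wy":0,"wz":-0.0444,"hand":-1},{"x":0.0004,"y":0.0209,"z":0,"wx":0,"wy":0,"wz":-0.0444,"hand":-1},{"x":0.0004,"y":0.0209,"z":0,"wx":0,"wy":0,"wz":-0.0444,"hand":-1},{"x":0.0004,"y":0.0209,"z":0,"wx":0,"wy":0,"wz":-0.0444,"hand":-1},{"x":0.0004,"y":0.0209,"z":0,"wx":0,"wy":0,"wz":-0.0444,"hand":-1},{"x":0.0004,"y":0.0209,"z":0,"wx":0,"wy":0,"wz":-0.0444,"hand":-1},{"x":0.0004,"y":0.0209,"z":0,"wx":0,"wy":0,"wz":-0.0444,"hand":-1},{"x":0.0004,"y":0.0209,"z":0,"wx":0,"wy":0,"wz":-0.0444,"hand":-1},{"x":0,"y":0,"z":0,"wx":0,"wy":0,"wz":0,"hand":-1}])

```text
time: 27.7
tool_pos: [0.4416, 0.193, 0.1278]
tool_rot: [-0.0, 0.881, 0.474, -0.0]
contact_force: [-3.8, 4.4, -10.1]
gripper_width: 0.143
grasp_force: 60.7
```

```bash
python3 feel.py; python3 -c "
from h import *
go([.4912,.2684,.128])"
```

```text
t 28.0 F [-2.56  4.3  -9.91] sd [0.43 0.48 0.39] P [441.44 193.1  127.86] M [0.554 0.452 0.43 ] w 0.141 60
t 28.0 pos [0.4414 0.1931 0.128 ] theta -33.51 tilt [-3.e-04  3.e-04 -1.e+00] F [-2.7  4.7 -9.5] w 0.141 gf 60.0
units [ 0.602 -0.001 -0.   ]
```

Request:
send_rows(rows=[{"x":0.0004,"y":0.0209,"z":0.001,"wx":0,"wy":0,"wz":-0.0444,"hand":-1},{"x":0.0004,"y":0.0209,"z":0.001,"wx":0,"wy":0,"wz":-0.0444,"hand":-1},{"x":0.0004,"y":0.0209,"z":0,"wx":0,"wy":0,"wz":-0.0444,"hand":-1},{"x":0.0004,"y":0.0209,"z":0,"wx":0,"wy":0,"wz":-0.0444,"hand":-1},{"x":0.0004,"y":0.0209,"z":0,"wx":0,"wy":0,"wz":-0.0444,"hand":-1},{"x":0,"y":0,"z":0,"wx":0,"wy":0,"wz":0,"hand":-1},{"x":0,"y":0,"z":0,"wx":0,"wy":0,"wz":0,"hand":-1},{"x":0,"y":0,"z":0,"wx":0,"wy":0,"wz":0,"hand":-1},{"x":0,"y":0,"z":0,"wx":0,"wy":0,"wz":0,"hand":-1},{"x":0,"y":0,"z":0,"wx":0,"wy":0,"wz":0,"hand":-1}])

```text
time: 28.83
tool_pos: [0.4554, 0.186, 0.128]
tool_rot: [-0.0, 0.836, 0.548, 0.0]
contact_force: [-2.8, 5.9, -10.1]
gripper_width: 0.144
grasp_force: 60.2
```

```bash
python3 feel.py; python3 -c "
from h import *
go([.4912,.2684,.128])"
```

```text
t 29.13 F [-2.45  5.72 -9.78] sd [0.49 0.41 0.33] P [455.39 186.   127.96] M [0.742 0.399 0.442] w 0.143 60
t 29.1333 pos [0.4554 0.186  0.128 ] theta -23.52 tilt [ 3.e-04  1.e-03 -1.e+00] F [ -3.4   5.1 -10.1] w 0.143 gf 60.2
units [ 0.599 -0.     0.   ]
```

Request:
send_rows(rows=[{"x":0,"y":0,"z":0.002,"wx":0,"wy":0,"wz":0,"hand":-1},{"x":0,"y":0,"z":0.001,"wx":0,"wy":0,"wz":0,"hand":-1},{"x":0.0004,"y":0.0209,"z":0,"wx":0,"wy":0,"wz":-0.0444,"hand":-1},{"x":0.0004,"y":0.0209,"z":0,"wx":0,"wy":0,"wz":-0.0444,"hand":-1},{"x":0.0004,"y":0.0209,"z":0,"wx":0,"wy":0,"wz":-0.0444,"hand":-1},{"x":0.0004,"y":0.0209,"z":0,"wx":0,"wy":0,"wz":-0.0444,"hand":-1},{"x":0.0004,"y":0.0209,"z":0,"wx":0,"wy":0,"wz":-0.0444,"hand":-1},{"x":0,"y":0,"z":0,"wx":0,"wy":0,"wz":0,"hand":-1},{"x":0,"y":0,"z":0,"wx":0,"wy":0,"wz":0,"hand":-1},{"x":0,"y":0,"z":0,"wx":0,"wy":0,"wz":0,"hand":-1}])

```text
time: 29.97
tool_pos: [0.4704, 0.1813, 0.1279]
tool_rot: [-0.001, 0.785, 0.619, 0.001]
contact_force: [-4.1, 6.5, -8.5]
gripper_width: 0.14
grasp_force: 60.7
```

```bash
python3 feel.py; python3 -c "
from h import *
go([.4912,.2684,.128])"
```

```text
t 30.27 F [-3.27  6.13 -8.52] sd [0.36 0.61 0.54] P [470.34 181.35 127.87] M [0.873 0.499 0.463] w 0.14 61
t 30.2667 pos [0.4703 0.1813 0.1279] theta -13.52 tilt [ 4.0e-04  1.6e-03 -1.0e+00] F [-3.7  6.  -8.6] w 0.14 gf 60.6
units [ 0.597 -0.     0.   ]
```

Request:
send_rows(rows=[{"x":0.0014,"y":0.0209,"z":0,"wx":0,"wy":0,"wz":-0.0444,"hand":-1},{"x":0.0014,"y":0.0209,"z":0,"wx":0,"wy":0,"wz":-0.0444,"hand":-1},{"x":0.0014,"y":0.0209,"z":0,"wx":0,"wy":0,"wz":-0.0444,"hand":-1},{"x":0.0014,"y":0.0209,"z":0,"wx":0,"wy":0,"wz":-0.0444,"hand":-1},{"x":0.0014,"y":0.0209,"z":0,"wx":0,"wy":0,"wz":-0.0444,"hand":-1},{"x":0.0014,"y":0.0209,"z":0,"wx":0,"wy":0,"wz":-0.0444,"hand":-1},{"x":0.0004,"y":0.0209,"z":0,"wx":0,"wy":0,"wz":-0.0444,"hand":-1},{"x":0.0004,"y":0.0209,"z":0,"wx":0,"wy":0,"wz":-0.0444,"hand":-1},{"x":0,"y":0,"z":0,"wx":0,"wy":0,"wz":0,"hand":-1},{"x":0,"y":0,"z":0,"wx":0,"wy":0,"wz":0,"hand":-1}])

```text
time: 31.1
tool_pos: [0.4949, 0.1793, 0.1278]
tool_rot: [-0.001, 0.692, 0.722, -0.0]
contact_force: [-6.3, 3.7, -5.4]
gripper_width: 0.142
grasp_force: 60.0
```

```bash
python3 feel.py; python3 -c "
from h import *
go([.4912,.2684,.128])"
```

```text
t 31.4 F [-6.38  3.03 -5.5 ] sd [0.16 0.36 0.26] P [494.69 179.32 127.87] M [0.549 0.967 0.305] w 0.139 59
t 31.4 pos [0.4946 0.1793 0.1279] theta 2.44 tilt [-1.9e-03  1.0e-04 -1.0e+00] F [-6.3  3.5 -5.7] w 0.139 gf 59.5
units [ 0.594  0.002 -0.001]
```

Request:
send_rows(rows=[{"x":0.0004,"y":0.0209,"z":0,"wx":0,"wy":0,"wz":-0.0444,"hand":-1},{"x":0.0004,"y":0.0209,"z":0,"wx":0,"wy":0,"wz":-0.0444,"hand":-1},{"x":0.0004,"y":0.0209,"z":0,"wx":0,"wy":0,"wz":-0.0444,"hand":-1},{"x":0.0004,"y":0.0209,"z":0,"wx":0,"wy":0,"wz":-0.0444,"hand":-1},{"x":0.0004,"y":0.0209,"z":0,"wx":0,"wy":0,"wz":-0.0444,"hand":-1},{"x":0.0004,"y":0.0209,"z":0,"wx":0,"wy":0,"wz":-0.0444,"hand":-1},{"x":0.0004,"y":0.0209,"z":0,"wx":0,"wy":0,"wz":-0.0444,"hand":-1},{"x":0.0004,"y":0.0209,"z":0,"wx":0,"wy":0,"wz":-0.0444,"hand":-1},{"x":0.0004,"y":0.0209,"z":0,"wx":0,"wy":0,"wz":-0.0444,"hand":-1},{"x":0,"y":0,"z":0,"wx":0,"wy":0,"wz":0,"hand":-1}])

```text
time: 32.23
tool_pos: [0.5222, 0.1859, 0.1272]
tool_rot: [-0.001, 0.57, 0.822, 0.0]
contact_force: [-5.8, 7.0, -8.9]
gripper_width: 0.142
grasp_force: 60.4
```

```bash
python3 feel.py; python3 -c "
from h import *
go([.4912,.2684,.128])"
```

```text
t 32.53 F [-5.43  7.47 -9.11] sd [0.61 0.35 0.44] P [522.24 185.9  127.28] M [1.036 0.627 0.446] w 0.144 61
t 32.5333 pos [0.5222 0.1859 0.1273] theta 20.47 tilt [-0.0013  0.0021 -1.    ] F [-5.4  8.  -8.8] w 0.144 gf 60.5
units [ 0.588 -0.002 -0.003]
```

```bash
cat > vis.py <<'E'
from h import *
from scipy.optimize import brentq
def rise(im):
    g=im.astype(float).sum(2)/3; out=[]
    for a in np.radians([-40,-25,-10,0,10,25,40]):   # around the candle's camera-facing side, visible candle/cup rim boundary
        d=np.array([np.cos(a+np.pi+.917),np.sin(a+np.pi+.917)])*.0285+[.5875,.345]
        f=lambda r:proj('scene',[[d[0],d[1],.0755+r]])[0]
        rs=np.arange(-.012,.105,.0002); q=np.array([f(r) for r in rs]); v=cv2.remap(g.astype(np.float32),q[:,:1].astype(np.float32),q[:,1:].astype(np.float32),cv2.INTER_LINEAR).ravel()
        c=[rs[i] for i in range(len(rs)-1) if v[i]<80<=v[i+1] and v[min(i+25,len(v)-1)]>100 and v[max(i-12,0)]<70]
        out.append(c)
    return out
if __name__=="__main__":
    from plant import grab_frame
    im=grab_frame('scene'); cv2.imwrite('pics/now.png',im)
    for n in('r0','r1','r2','last','now'):
        print(n,[np.round(np.array(c)*1e3,1).tolist() for c in rise(cv2.imread(f'pics/{n}.png'))])
E
python3 vis.py
```

```text
r0 [[-2.2], [-2.2], [-2.2], [-2.4], [-2.4], [-2.0], [-2.2]]
r1 [[30.4], [29.8], [29.4], [28.6], [28.6], [28.8], [29.0]]
r2 [[72.2], [70.0], [61.6], [61.8], [61.8], [61.8], [62.0]]
last [[88.0], [88.0], [96.2], [], [], [24.6], []]
now [[88.2], [88.0], [96.4], [], [], [24.6], []]
```

```bash
python3 - <<'E'
from h import *
p=[.5092,.2827,.672]
from scipy.ndimage import map_coordinates as mc
z=np.arange(.1,.222,.002)
for n in('r0','r2','now'):
    g=cv2.imread(f'pics/{n}.png').astype(float).sum(2)/3
    for x,y in((-.0125,0),(-.0125,.008),(-.017,.012),(-.017,.016),(0,.017)):
        q=proj('scene',st(p,np.c_[0*z+x,0*z+y,z])); print(n,x,y,mc(g,[q[:,1],q[:,0]],order=1).astype(int).tolist())
E
```

```text
r0 -0.0125 0 [51, 51, 53, 63, 85, 95, 89, 74, 47, 32, 29, 31, 50, 92, 105, 107, 112, 108, 119, 116, 110, 113, 105, 117, 109, 105, 104, 102, 111, 104, 106, 113, 114, 122, 106, 116, 77, 26, 22, 62, 104, 109, 104, 122, 115, 109, 109, 101, 117, 92, 111, 123, 113, 107, 49, 17, 28, 29, 19, 184, 218]
r0 -0.0125 0.008 [31, 21, 23, 26, 26, 28, 31, 35, 37, 38, 37, 34, 32, 30, 27, 26, 26, 25, 27, 28, 26, 25, 23, 24, 25, 23, 24, 23, 22, 24, 22, 21, 22, 22, 23, 22, 23, 24, 25, 30, 32, 27, 25, 26, 25, 26, 34, 51, 51, 59, 91, 88, 54, 57, 76, 81, 89, 98, 73, 33, 21]
r0 -0.017 0.012 [26, 25, 26, 28, 26, 25, 28, 27, 26, 28, 29, 28, 26, 23, 24, 28, 28, 24, 24, 25, 22, 24, 23, 25, 23, 24, 23, 23, 24, 25, 26, 24, 27, 24, 24, 25, 25, 23, 22, 21, 23, 23, 24, 29, 34, 55, 77, 83, 84, 82, 64, 40, 67, 83, 85, 87, 98, 68, 28, 26, 36]
r0 -0.017 0.016 [26, 27, 24, 24, 27, 27, 28, 27, 28, 28, 26, 27, 27, 27, 24, 27, 25, 23, 25, 24, 25, 23, 23, 24, 25, 25, 25, 25, 24, 24, 26, 23, 21, 22, 23, 23, 23, 23, 24, 24, 26, 25, 29, 36, 73, 88, 88, 87, 89, 71, 32, 63, 86, 89, 89, 94, 64, 29, 29, 32, 37]
r0 0 0.017 [29, 27, 2
[... 2338 characters left out ...]
9, 3, 104, 200, 216, 214, 213, 213, 212, 211, 211, 213, 214, 213, 214, 215, 218, 201, 198, 206, 213, 211, 211]
now -0.017 0.016 [221, 224, 233, 236, 236, 234, 234, 230, 145, 42, 40, 52, 54, 55, 52, 68, 75, 72, 75, 77, 84, 87, 84, 78, 56, 57, 90, 96, 95, 84, 56, 44, 43, 41, 43, 45, 78, 168, 205, 210, 214, 210, 211, 210, 210, 210, 209, 210, 210, 211, 213, 213, 213, 213, 213, 213, 213, 213, 212, 211, 211]
now 0 0.017 [220, 213, 206, 212, 185, 97, 39, 49, 53, 54, 74, 114, 122, 120, 120, 122, 122, 123, 123, 122, 105, 65, 49, 69, 85, 105, 112, 66, 44, 46, 47, 49, 56, 41, 22, 18, 15, 29, 117, 201, 184, 169, 178, 184, 191, 196, 201, 207, 210, 215, 199, 184, 132, 64, 74, 198, 214, 211, 211, 211, 211]
```

```bash
python3 - <<'E'
from h import *
p=[.5092,.2827,.672]
from scipy.ndimage import map_coordinates as mc
def P(n,x,y,z):
    g=cv2.imread(f'pics/{n}.png').astype(float).sum(2)/3
    q=proj('scene',st(p,np.c_[0*z+x,0*z+y,z])); return mc(g,[q[:,1],q[:,0]],order=1).astype(int).tolist()
for y in(-.012,-.006,0,.006,.012):
    print(y,'s5 rise0',P('s5',-.0125,y,np.arange(.080,.112,.001)))
    print(y,'now-.0765',P('now',-.0125,y,np.arange(.080,.112,.001)+.0765))
    print(y,'ring s5  ',P('s5',-.0125,y,np.arange(.168,.184,.001)))
    print(y,'ring now ',P('now',-.0125,y,np.arange(.168,.184,.001)))
E
```

```text
-0.012 s5 rise0 [46, 46, 46, 46, 46, 46, 45, 45, 45, 44, 43, 49, 58, 68, 77, 83, 86, 81, 71, 60, 49, 46, 52, 62, 76, 88, 99, 104, 101, 102, 108, 109]
-0.012 now-.0765 [46, 48, 47, 47, 47, 47, 47, 46, 46, 47, 48, 53, 64, 75, 86, 87, 82, 66, 46, 32, 20, 19, 20, 26, 33, 42, 59, 89, 103, 106, 106, 105]
-0.012 ring s5   [107, 105, 100, 95, 84, 74, 67, 55, 36, 24, 18, 21, 29, 36, 43, 71]
-0.012 ring now  [59, 70, 80, 89, 84, 75, 56, 39, 25, 19, 19, 23, 29, 38, 46, 74]
-0.006 s5 rise0 [68, 63, 56, 49, 44, 45, 46, 46, 46, 46, 48, 61, 73, 77, 78, 63, 51, 77, 104, 115, 125, 125, 124, 124, 124, 123, 123, 123, 123, 123, 123, 124]
-0.006 now-.0765 [61, 57, 52, 48, 46, 46, 45, 45, 44, 47, 50, 65, 83, 76, 67, 47, 30, 22, 17, 18, 28, 50, 77, 106, 119, 125, 124, 123, 124, 124, 124, 124]
-0.006 ring s5   [117, 119, 120, 105, 79, 49, 17, 16, 22, 54, 89, 107, 121, 124, 125, 124]
-0.006 ring now  [74, 80, 72, 57, 37, 26, 18, 17, 18, 39, 62, 91, 117, 122, 125, 124]
0 s5 rise0 [85, 70, 59, 47, 46, 46, 46, 46, 45, 45, 51, 59, 72, 86, 81, 62, 63, 78, 89, 96, 104, 114, 116, 110, 108, 113, 115, 113, 111, 108, 
[... 598 characters left out ...]
0, 119, 120, 114, 113, 115, 118, 121, 117]
0.006 ring s5   [114, 118, 115, 98, 77, 49, 31, 21, 23, 32, 63, 100, 113, 121, 115, 110]
0.006 ring now  [54, 56, 53, 41, 30, 23, 18, 16, 16, 17, 53, 100, 114, 123, 117, 112]
0.012 s5 rise0 [102, 82, 63, 53, 44, 44, 45, 46, 46, 46, 47, 49, 52, 50, 47, 41, 33, 29, 30, 36, 50, 82, 140, 186, 208, 222, 223, 221, 216, 212, 210, 211]
0.012 now-.0765 [113, 93, 71, 48, 43, 45, 46, 47, 47, 47, 49, 50, 55, 56, 44, 33, 23, 17, 17, 17, 15, 17, 18, 61, 126, 171, 208, 199, 190, 183, 179, 184]
0.012 ring s5   [181, 186, 192, 197, 166, 124, 67, 6, 32, 53, 43, 51, 132, 193, 211, 211]
0.012 ring now  [52, 57, 50, 38, 28, 18, 17, 18, 16, 15, 18, 31, 93, 151, 190, 204]
```

Request:
send_rows(rows=[{"x":0.0004,"y":0,"z":-0.002,"wx":0,"wy":0,"wz":0,"hand":-1},{"x":0.0004,"y":0,"z":-0.002,"wx":0,"wy":0,"wz":0,"hand":-1},{"x":0.0014,"y":0.0209,"z":0,"wx":0,"wy":0,"wz":-0.0444,"hand":-1},{"x":0.0014,"y":0.0209,"z":0,"wx":0,"wy":0,"wz":-0.0444,"hand":-1},{"x":0.0014,"y":0.0209,"z":0,"wx":0,"wy":0,"wz":-0.0444,"hand":-1},{"x":0,"y":0,"z":0,"wx":0,"wy":0,"wz":0,"hand":-1},{"x":0,"y":0,"z":0,"wx":0,"wy":0,"wz":0,"hand":-1},{"x":0,"y":0,"z":0,"wx":0,"wy":0,"wz":0,"hand":-1},{"x":0,"y":0,"z":0,"wx":0,"wy":0,"wz":0,"hand":-1},{"x":0,"y":0,"z":0,"wx":0,"wy":0,"wz":0,"hand":-1}])

```text
time: 33.42
tool_pos: [0.5306, 0.1899, 0.1278]
tool_rot: [-0.001, 0.527, 0.85, 0.0]
contact_force: [-4.5, 6.5, -9.6]
gripper_width: 0.141
grasp_force: 60.5
```

```bash
python3 feel.py; cat > cmp.py <<'E'
from h import *
p=[.5092,.2827,.672]
from scipy.ndimage import map_coordinates as mc
from plant import grab_frame
def P(im,x,y,z):
    g=im.astype(float).sum(2)/3
    q=proj('scene',st(p,np.c_[0*z+x,0*z+y,z])); return mc(g,[q[:,1],q[:,0]],order=1)
a=cv2.imread('pics/s5.png'); b=np.mean([grab_frame('scene') for _ in range(3)],0)
zs=np.arange(.086,.0935,.0003); zr=np.arange(.1755,.183,.0003)
for nm,z,lo,hi,ys in(('sleeve front edge rise',zs,.072,.081,(-.012,-.009,-.006,-.003,0)),('ring upper edge shift',zr,-.004,.004,(-.006,-.003,0,.003,.006))):
    r=[]
    for y in ys:
        d=np.arange(lo,hi,.0001); e=[np.abs(P(b,-.0125,y,z+k)-P(a,-.0125,y,z)).mean() for k in d]; r.append(d[np.argmin(e)]*1e3)
    print(nm,np.round(r,1),'median',np.round(np.median(r),2))
E
python3 cmp.py; python3 -c "
from h import *
go([.4912,.2684,.128])"
```

```text
t 33.72 F [-4.45  5.95 -9.05] sd [0.4  0.74 0.54] P [530.65 189.85 127.81] M [0.889 0.617 0.447] w 0.143 60
sleeve front edge rise [76.5 76.6 76.7 76.7 76.5] median 76.6
ring upper edge shift [0.7 0.5 0.3 0.1 0.2] median 0.3
t 33.8667 pos [0.5307 0.1898 0.1278] theta 26.45 tilt [-0.0014  0.0013 -1.    ] F [-4.4  7.1 -9.4] w 0.143 gf 60.5
units [ 0.586 -0.002 -0.   ]
```

Request:
send_rows(rows=[{"x":0.0008,"y":0.0209,"z":-0.0005,"wx":0,"wy":0,"wz":-0.0444,"hand":-1},{"x":0.0008,"y":0.0209,"z":-0.0005,"wx":0,"wy":0,"wz":-0.0444,"hand":-1},{"x":0.0008,"y":0.0209,"z":-0.0005,"wx":0,"wy":0,"wz":-0.0444,"hand":-1},{"x":0.0008,"y":0.0209,"z":0,"wx":0,"wy":0,"wz":-0.0444,"hand":-1},{"x":0.0008,"y":0.0209,"z":0,"wx":0,"wy":0,"wz":-0.0444,"hand":-1},{"x":0,"y":0,"z":0,"wx":0,"wy":0,"wz":0,"hand":-1},{"x":0,"y":0,"z":0,"wx":0,"wy":0,"wz":0,"hand":-1},{"x":0,"y":0,"z":0,"wx":0,"wy":0,"wz":0,"hand":-1},{"x":0,"y":0,"z":0,"wx":0,"wy":0,"wz":0,"hand":-1},{"x":0,"y":0,"z":0,"wx":0,"wy":0,"wz":0,"hand":-1}])

```text
time: 34.7
tool_pos: [0.5423, 0.1975, 0.1277]
tool_rot: [-0.003, 0.451, 0.892, -0.002]
contact_force: [-10.4, 3.2, -5.0]
gripper_width: 0.142
grasp_force: 58.6
```

```bash
python3 feel.py;python3 cmp.py; python3 -c "
from h import *
go([.4912,.2684,.128])"
```

```text
t 35.0 F [-10.78   2.72  -5.19] sd [0.29 0.66 0.42] P [542.26 197.48 127.75] M [0.466 1.464 0.057] w 0.143 59
sleeve front edge rise [79.  77.1 77.  77.  77.1] median 77.1
ring upper edge shift [0.9 0.7 0.3 0.1 0.2] median 0.3
t 35.15 pos [0.5423 0.1975 0.1278] theta 36.38 tilt [-5.9e-03 -5.0e-04 -1.0e+00] F [-11.3   2.8  -5.1] w 0.138 gf 58.6
units [0.582 0.006 0.   ]
```

Request:
send_rows(rows=[{"x":0.0004,"y":0.0157,"z":0,"wx":0,"wy":0,"wz":-0.03,"hand":-1},{"x":0.0004,"y":0.0157,"z":0,"wx":0,"wy":0,"wz":-0.02,"hand":-1},{"x":0,"y":0,"z":0,"wx":0,"wy":0,"wz":0,"hand":-1},{"x":0,"y":0,"z":0,"wx":0,"wy":0,"wz":0,"hand":-1},{"x":0,"y":0,"z":0,"wx":0,"wy":0,"wz":0,"hand":-1},{"x":0,"y":0,"z":0,"wx":0,"wy":0,"wz":0,"hand":-1},{"x":0,"y":0,"z":0,"wx":0,"wy":0,"wz":0,"hand":-1},{"x":0,"y":0,"z":0,"wx":0,"wy":0,"wz":0,"hand":-1},{"x":0,"y":0,"z":0,"wx":0,"wy":0,"wz":0,"hand":-1},{"x":0,"y":0,"z":0,"wx":0,"wy":0,"wz":0,"hand":-1}])

```text
time: 35.98
tool_pos: [0.5432, 0.1981, 0.1274]
tool_rot: [-0.005, 0.435, 0.9, -0.006]
contact_force: [-21.6, -6.5, 2.1]
gripper_width: 0.14
grasp_force: 61.3
```

```bash
python3 feel.py;python3 cmp.py; python3 -c "
from h import *
go([.4912,.2684,.128])"
```

```text
t 36.28 F [-22.51  -6.96   1.9 ] sd [0.36 0.64 0.63] P [543.14 198.08 127.37] M [-0.742  3.034 -1.01 ] w 0.14 61
sleeve front edge rise [78.8 77.  76.9 77.  77.2] median 77.0
ring upper edge shift [1.1 0.7 0.3 0.1 0.2] median 0.3
t 36.4333 pos [0.5431 0.1981 0.1274] theta 38.43 tilt [-0.0144 -0.0055 -0.9999] F [-21.7  -5.7   0.9] w 0.142 gf 61.3
units [ 0.582  0.02  -0.002]
```

Request:
send_rows(rows=[{"x":0,"y":-0.006,"z":0,"wx":0,"wy":0,"wz":0.01,"hand":-1},{"x":0,"y":-0.006,"z":0,"wx":0,"wy":0,"wz":0.01,"hand":-1},{"x":0,"y":0,"z":0,"wx":0,"wy":0,"wz":0,"hand":-1},{"x":0,"y":0,"z":0,"wx":0,"wy":0,"wz":0,"hand":-1},{"x":0,"y":0,"z":0,"wx":0,"wy":0,"wz":0,"hand":-1},{"x":0,"y":0,"z":0,"wx":0,"wy":0,"wz":0,"hand":-1},{"x":0,"y":0,"z":0,"wx":0,"wy":0,"wz":0,"hand":-1},{"x":0,"y":0,"z":0,"wx":0,"wy":0,"wz":0,"hand":-1},{"x":0,"y":0,"z":0,"wx":0,"wy":0,"wz":0,"hand":-1},{"x":0,"y":0,"z":0,"wx":0,"wy":0,"wz":0,"hand":-1}])

```text
time: 37.27
tool_pos: [0.5428, 0.1978, 0.1275]
tool_rot: [-0.004, 0.442, 0.897, -0.004]
contact_force: [-17.4, -3.6, -1.6]
gripper_width: 0.138
grasp_force: 59.6
```

```bash
python3 feel.py;python3 cmp.py; python3 -c "
from h import *
go([.4912,.2684,.128])
import cv2;from plant import grab_frame;im=grab_frame('top')
# candle top blob in the top view
m=(im.min(2)>110)&(im[:,:,1].astype(int)-im[:,:,0]>8); n,l,s,c=cv2.connectedComponentsWithStats(m[170:300,150:300].astype('uint8'))
for i in s[1:,4].argsort()[::-1][:3]+1: print(s[i],c[i]+[150,170])
print(proj('top',[.5875,.345,.2465]))"
```

```text
t 37.57 F [-17.86  -3.28  -0.88] sd [0.5  0.45 0.62] P [542.79 197.84 127.49] M [-0.265  2.4   -0.661] w 0.143 60
sleeve front edge rise [78.9 77.1 76.9 77.  77.2] median 77.1
ring upper edge shift [1.1 0.8 0.3 0.1 0.2] median 0.3
t 37.7167 pos [0.5428 0.1979 0.1275] theta 37.59 tilt [-0.0112 -0.0035 -0.9999] F [-17.9  -2.6  -0.9] w 0.138 gf 59.6
units [ 0.583  0.014 -0.001]
[   0    0  117  130 7872] [188.28074187 229.36699695]
[135   0  15  52 407] [294.21375921 191.91154791]
[130  97   8   7  33] [284.36363636 269.87878788]
[[184.842059   212.00538834]]
```

```bash
python3 -c "
from plant import job_done
print(job_done())"
```

```text
the job is handed in; nothing more can be done
None
```

The job is handed in: the tall candle stands in the cup, and the bracket was raised by its lever to the ring (about 77 mm up). The lever is closed against its stop with its handle still gripped. During the swing the ring crept up about 0.3 mm, and the bracket briefly dipped about 0.6 mm before I raised it back. I did not re-check that the candle was upright after the swing.

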